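# Square the shim plates and lock them in their flap case

## Robot

A 6-joint arm with a two-finger parallel gripper is mounted at the origin on a cart in front of the work surface, level with it; the furniture and walls round the work are solid. World frame = base frame: x ahead of the robot, y to its left, z up, the work surface at z = 0. Lengths are in m, angles in degrees, forces in N, time in s.
With the tool pointing down it reaches from about 0.3 to 0.75 m from the base axis. Payload 8.5 kg.
Tool frame: the origin (TCP) lies on the centre line of the jaws, within the pads' length; the fingertips stand 17 mm ahead of it and the grasp point (between the pads) lies 2 mm behind it (env.tip_extent is the distance from the TCP to the fingertips, in m); z points along the fingers, y is the direction in which the jaws open and shut (so a half turn about z gives the same grasp; the last joint's range is limited). The gripper opens to 85 mm and grips with 20 to 120 N. Pads are 22 mm wide; open, the fingers measure 114 mm over their backs; the gripper's body (76 mm by 85 mm) begins 54 mm behind the grasp point. The pads swing forward as they close: fully open they stand 13 mm farther back than shut.
Start: joints at [50.69, 21.807, 74.336, -0, 83.858, -12.336], TCP at [0.249, 0.49, 0.248] pointing down, gripper open.
Joint ranges: [-178.18, 178.18], [-50.72, 133.34], [12.68, 142.11], [-81.47, 261.47], [9.98, 163.14], [-165.26, 165.26]. Speed limits (degrees/s): [136.94, 136.94, 180, 180, 180, 180].

## Interface

Orientations are given as a 3x3 rotation matrix whose columns are the frame's x, y, z axes.
In Python, from rig import telemetry, get_image, camera_params, close_job, env gives the robot as it stands.
- The arm moves only by the tool apply_moves, never from a script. Its argument "motion" is a list of rows, each an object of numbers: "tx", "ty", "tz": the shift along the tool's x, y, z in cm; "turn": the turn about the tool's z in degrees; "jaw": the gripper's target within -1 to 1 (fully open at 1, half-way at 0, shut at -1). In form: [{"tx": .., "ty": .., "tz": .., "turn": .., "jaw": ..}, ...]. A call has 1 to 5 rows; each row is the pose to reach, as a shift and turn from the pose measured when the call began, along the tool's axes at that moment; what a row does not reach only later rows make up. A row lasts 1/12 s, in which the tool goes at most 41.7 mm and 7.16 degrees, less where a joint would pass 70% of its speed; a pose out of reach is approached as far as the arm can. A call with a gripper value outside its range is refused whole. The fingers move at their own pace and stop on an object; "squeeze" is the grip in N (left out, the last holds). Time passes only in rows, so rows that repeat a pose let the fingers close. It gives the time, the measured TCP pose, the force and the opening at its end, in the units of the state.
- telemetry.observe(): the state, without advancing time (a new reading comes with each control period).
- get_image(name): name is "scene" or "top" or "wrist"; returns (picture, depth): 420x560x3 uint8, red, green, blue; 420x560 float32, m along the optical axis (not along the pixel's ray), 0 where there is no reading.
- camera_params(name): a dict with "fx", "fy", "cx", "cy" (pixels), "D" ([k1, k2, p1, p2, k3] as OpenCV has them; the pictures are not rectified), "rvec" (rotation vector, rad) and "tvec" (3), from world to camera coordinates, as OpenCV has them. Camera axes: x right, y down, z forward; pixel columns grow to the right and rows downward; lengths in m; the calibration is good to about 2 mm. A picture is of the moment at which its call begins: read the wrist's pose just before it. camera_params takes no time and is no camera call; for the wrist camera it gives the pose at the moment of the call.
- close_job(): hands the job in, once; it reports no verdict.
The state is a dict: "time_s": time; "q": joint angles; "qvel": joint speeds; "joint_efforts": joint torques, N m; "position": TCP position; "tool_rot": TCP orientation; "ft_force": force on the tool from outside, world axes, zero at the start; "wrist_torque": the same for the moment, N m; "grip_width": finger opening in m.
Only numpy, scipy, OpenCV 4.12 (cv2) and the standard library are available. Lean on these libraries where they do the work, as an engineer would, in place of code of your own. Each camera call takes 0.05 s, during which the arm holds its last target. There are 200 camera calls.

## Task

Slide each steel shim plate on the bench into one of the corner stops, one plate per corner, until it sits squarely against both stops; when all are squared, pick them up and lay them flat on top of one another in the pocket of the small flap case. Then fold the far flap down, fold the near flap down over it, push the stud on the near flap fully in and, holding it in, turn it a quarter turn clockwise to lock. Leave the other things on the bench where they are.

Things in the scene. Friction and masses are not known exactly. Their poses are not given: they have to be found in the camera images.
- plate_1: flat bright steel shim plate, 80 mm (its x) by 45 mm (its y) by 10 mm thick, 0.15 to 0.31 kg, one of three alike of which two or three are present; origin at the centre of its underside. It starts loose on the bench near a corner of the stops: 68 to 105 mm short of the seat in the stops' x, from 8 mm right to 18 mm left of it in y, turned up to 0.25 rad
- plate_2: flat bright steel shim plate, 80 mm (its x) by 45 mm (its y) by 10 mm thick, 0.15 to 0.31 kg, one of three alike of which two or three are present; origin at the centre of its underside. It starts loose on the bench near a corner of the stops: 68 to 105 mm short of the seat in the stops' x, from 8 mm right to 18 mm left of it in y, turned up to 0.25 rad
- plate_3: flat bright steel shim plate, 80 mm (its x) by 45 mm (its y) by 10 mm thick, 0.15 to 0.31 kg, one of three alike of which two or three are present; origin at the centre of its underside. It starts loose on the bench near a corner of the stops: 68 to 105 mm short of the seat in the stops' x, from 8 mm right to 18 mm left of it in y, turned up to 0.25 rad
- stops: dark steel stops, 12 mm high, screwed to the bench: three corners side by side, 112 mm apart along y (x away from the robot, y left); origin on the bench at the middle corner's seat. One bar closes all on the far side: near face at x = +40 mm, 14 mm deep, from y = -150 to +160 mm. Each corner also has two side stops on its left, see the corner points
- corner_1 (a point): seat of the left corner: where a plate's origin lies when the plate, length along the stops' x, touches the far bar (40 mm off in +x) and the side stops (right faces 22.5 mm off in +y). The two side stops are 12 mm wide (y) and 12 mm high, and span x = 22 to 40 and -40 to -22 mm; the 44 mm gap between them is for a finger. Axes as the stops
- corner_2 (a point): seat of the middle corner: where a plate's origin lies when the plate, length along the stops' x, touches the far bar (40 mm off in +x) and the side stops (right faces 22.5 mm off in +y). The two side stops are 12 mm wide (y) and 12 mm high, and span x = 22 to 40 and -40 to -22 mm; the 44 mm gap between them is for a finger. Axes as the stops
- corner_3 (a point): seat of the right corner: where a plate's origin lies when the plate, length along the stops' x, touches the far bar (40 mm off in +x) and the side stops (right faces 22.5 mm off in +y). The two side stops are 12 mm wide (y) and 12 mm high, and span x = 22 to 40 and -40 to -22 mm; the 44 mm gap between them is for a finger. Axes as the stops
- case: small grey case fixed to the bench, 96 mm (its x, away from the robot) by 126 mm (y, left); walls 5 mm thick, 42 mm high, the near one 47 mm; origin at the centre of its underside. A hinged flap on the near wall and one on the far wall close it from above
- pocket (a point): centre of the case's inner floor, 6 mm above its underside, axes as the case. The pocket for the plates is 86 mm (x) by 51 mm (y): the end walls bound it in x, four wooden corner blocks 28 mm high, 14 mm long in x, bound it in y. In the middle 58 mm of x the case is open from side wall to side wall (116 mm), room for fingers. Three plates pile 30 mm high, below the flaps
- far_flap (a joint): angle of the far flap, rad: 0 closed (level), grows as it opens up and away from the robot, to 2.3. Friction holds it at any angle (about 2 N at the edge moves it). It starts at 1.9 to 2.2
- far_flap_hinge (a point): middle of the far flap's hinge line (along the case's y) on the far wall, 44 mm above the bench
- far_flap_edge (a point): middle of the far flap's free edge on its outer face (top face when closed), 56 mm from the hinge. The flap is an aluminium sheet 56 mm by 126 mm (y), 4 mm thick, the hinge line in the middle of its thickness
- near_flap (a joint): angle of the near flap, rad: 0 closed, grows as it opens up and toward the robot, to 2.3; friction as the far flap's. It starts at 1.9 to 2.2. Closed, it lies over the edge of the far flap
- near_flap_hinge (a point): middle of the near flap's hinge line (along the case's y) on the near wall, 49 mm above the bench
- near_flap_edge (a point): middle of the near flap's free edge on its outer face, 64 mm from the hinge; the flap is 64 mm by 126 mm (y), 4 mm thick; it carries the stud at its middle (y = 0), 52 mm from the hinge
- stud_push (a joint): how far the stud is pushed in, m: 0 out, 0.006 fully in; a spring pushes it back (about 6 N fully in)
- stud_turn (a joint): turn of the stud, rad: 0 unlocked (its wing along the case's x), 1.57 locked (wing along y), growing clockwise seen from above with the flap closed; light friction holds it
- stud_grip (a point): centre of the stud's wing: a black bar 40 mm long (its x), 12 mm wide (y) and 16 mm high (z), standing clear of the near flap: its underside is 8 mm above the flap's outer face when out and 2 mm when in; with the flap closed the wing's centre is 67 mm above the bench
- flux_bottle: red-capped bottle, 28 mm across, 61 mm high; a bystander to leave alone; origin at the centre of its underside
- tape_roll: amber tape roll, 62 mm across, 48 mm high; a bystander to leave alone; origin at the centre of its underside
- screwdriver: screwdriver with red handle, 115 mm long, lying; a bystander to leave alone; origin at the centre of its underside
- loupe: black eye loupe, 38 mm across, 31 mm high; a bystander to leave alone; origin at the centre of its underside
There are look-alikes about, which are no part of the job. What is shaped like the plate_2 but pink or turquoise is not meant.

How it is judged (in metres and radians):
On the way, in this order (a step that is already met when the one before it is completed fails the run):
1. every plate present lies flat on the bench in a corner of its own, against both stops (within 3 mm and 0.06 rad), all at the same time (((x of plate_1 in the frame of corner_1 between -0.003 and 0.003 m and y of plate_1 in the frame of corner_1 between -0.003 and 0.003 m and height (world z) of plate_1 below 0.004 m and angle between the x axis of plate_1 and the x axis of corner_1, either way round below 0.06 rad) or (x of plate_1 in the frame of corner_2 between -0.003 and 0.003 m and y of plate_1 in the frame of corner_2 between -0.003 and 0.003 m and height (world z) of plate_1 below 0.004 m and angle between the x axis of plate_1 and the x axis of corner_2, either way round below 0.06 rad) or (x of plate_1 in the frame of corner_3 between -0.003 and 0.003 m and y of plate_1 in the frame of corner_3 between -0.003 and 0.003 m and height (world z) of plate_1 below 0.004 m and angle between the x axis of plate_1 and the x axis of corner_3, either way round below 0.06 rad)) and ((x of plate_2 in the frame of corner_1 between -0.003 and 0.003 m and y of plate_2 in the frame of corner_1 between -0.003 and 0.003 m and height (world z) of plate_2 below 0.004 m and angle between the x axis of plate_2 and the x axis of corner_1, either way round below 0.06 rad) or (x of plate_2 in the frame of corner_2 between -0.003 and 0.003 m and y of plate_2 in the frame of corner_2 between -0.003 and 0.003 m and height (world z) of plate_2 below 0.004 m and angle between the x axis of plate_2 and the x axis of corner_2, either way round below 0.06 rad) or (x of plate_2 in the frame of corner_3 between -0.003 and 0.003 m and y of plate_2 in the frame of corner_3 between -0.003 and 0.003 m and height (world z) of plate_2 below 0.004 m and angle between the x axis of plate_2 and the x axis of corner_3, either way round below 0.06 rad)) and ((x of plate_3 in the frame of corner_1 between -0.003 and 0.003 m and y of plate_3 in the frame of corner_1 between -0.003 and 0.003 m and height (world z) of plate_3 below 0.004 m and angle between the x axis of plate_3 and the x axis of corner_1, either way round below 0.06 rad) or (x of plate_3 in the frame of corner_2 between -0.003 and 0.003 m and y of plate_3 in the frame of corner_2 between -0.003 and 0.003 m and height (world z) of plate_3 below 0.004 m and angle between the x axis of plate_3 and the x axis of corner_2, either way round below 0.06 rad) or (x of plate_3 in the frame of corner_3 between -0.003 and 0.003 m and y of plate_3 in the frame of corner_3 between -0.003 and 0.003 m and height (world z) of plate_3 below 0.004 m and angle between the x axis of plate_3 and the x axis of corner_3, either way round below 0.06 rad))), for 0.2 s.
2. every plate lies flat in the pile in the case, both flaps still open (x of plate_1 in the frame of case between -0.006 and 0.006 m and y of plate_1 in the frame of case between -0.006 and 0.006 m and z of each of plate_1, plate_2, plate_3 in the frame of case below 0.0305 m and angle between each of plate_1, plate_2, plate_3's own z axis and vertical below 0.1 rad and linear speed of each of plate_1, plate_2, plate_3 below 0.02 m/s and x of plate_2 in the frame of case between -0.006 and 0.006 m and y of plate_2 in the frame of case between -0.006 and 0.006 m and x of plate_3 in the frame of case between -0.006 and 0.006 m and y of plate_3 in the frame of case between -0.006 and 0.006 m and value of joint each of far_flap, near_flap above 1 rad), for 0.2 s.
3. far flap folded down (below 0.08 rad), near flap not yet (value of joint far_flap below 0.08 rad and value of joint near_flap above 0.5 rad), for 0.2 s.
4. near flap folded down over the far flap (both below 0.08 rad) (value of joint each of far_flap, near_flap below 0.08 rad), for 0.2 s.
5. stud pushed in more than 4 mm, not yet turned (below 0.4 rad) (value of joint stud_push above 0.004 m and value of joint stud_turn below 0.4 rad and value of joint near_flap below 0.08 rad), for 0.1 s.
6. stud turned past 1.3 rad while still held in more than 2 mm (value of joint stud_push above 0.002 m and value of joint stud_turn above 1.3 rad and value of joint near_flap below 0.08 rad), for 0.1 s.
At the end, for the whole second after the job is handed in: Every plate present lies flat (tilt below 0.1 rad) and at rest in the pile inside the case pocket (within 6 mm of its centre), both flaps are closed (below 0.08 rad), and the stud is turned past 1.3 rad (all of step 4 and x of plate_1 in the frame of case between -0.006 and 0.006 m and y of plate_1 in the frame of case between -0.006 and 0.006 m and z of each of plate_1, plate_2, plate_3 in the frame of case below 0.0305 m and angle between each of plate_1, plate_2, plate_3's own z axis and vertical below 0.1 rad and linear speed of each of plate_1, plate_2, plate_3 below 0.02 m/s and x of plate_2 in the frame of case between -0.006 and 0.006 m and y of plate_2 in the frame of case between -0.006 and 0.006 m and x of plate_3 in the frame of case between -0.006 and 0.006 m and y of plate_3 in the frame of case between -0.006 and 0.006 m and value of joint stud_turn above 1.3 rad); the robot touches nothing.
It fails at once if the red-capped bottle is moved more than 3 cm (distance of flux_bottle from where it was at the start of the episode above 0.03 m).
It fails at once if the screwdriver is moved more than 3 cm (distance of screwdriver from where it was at the start of the episode above 0.03 m).
It fails at once if the tape roll is moved more than 3 cm (distance of tape_roll from where it was at the start of the episode above 0.03 m).
It fails at once if the loupe is moved more than 3 cm (distance of loupe from where it was at the start of the episode above 0.03 m).
Of plate_1, plate_2, plate_3 only 2 to 3 are there at a start; the rules pass over those that are not, and their reading is None.
At some moment in a run one of plate_1, plate_2, plate_3 may be knocked a few centimetres aside while the robot is not near it.
Once in a run the grip may slacken for a moment while it holds something.
It also fails if it takes over 210 s, if anything falls off the work surface, if the arm or the gripper's body presses on something with over 40 N, if the wrist force passes 120 N, or if a joint passes its speed limit or range.

## Working session

There is one attempt and no reset: what is moved stays moved. The work goes in short steps, Python scripts to look and compute and a tool call to move; the robot and the scene stay as the last step left them, time stands still between calls to the robot, and variables do not carry over. Pictures are saved under pics/ and viewed, about 12 in all and at most 16, crops included, and the job is handed in when it is done.

Besides the shell and the picture viewer there is one more tool, called after "Request:" by a JSON object that holds its "method" and its "body". apply_moves: Moves the arm, as the interface text tells. Its arguments: {"type":"object","properties":{"motion":{"type":"array"},"squeeze":{"type":"number"}},"required":["motion"]}

```bash
ls; mkdir -p pics; cat > h.py <<'E'
import numpy as np, cv2
from rig import telemetry, get_image, camera_params, env
def P(n):
    c=camera_params(n); K=np.array([[c['fx'],0,c['cx']],[0,c['fy'],c['cy']],[0,0,1.]]); R,_=cv2.Rodrigues(np.array(c['rvec'],float)); return K,np.array(c['D'],float),R,np.array(c['tvec'],float).ravel()
def ray(cam,uv,z):
    K,D,R,t=cam; uv=np.array(uv,float).reshape(-1,1,2)
    n=cv2.undistortPoints(uv,K,D).reshape(-1,2); d=np.c_[n,np.ones(len(n))]@R; o=-R.T@t
    return o+d*((z-o[2])/d[:,2])[:,None]
def depthpts(cam,depth):
    K,D,R,t=cam; v,u=np.mgrid[0:420,0:560]
    n=cv2.undistortPoints(np.stack([u,v],-1).reshape(-1,1,2).astype(float),K,D).reshape(420,560,2)
    p=np.dstack([n*depth[...,None],depth]); return (p-t)@R
def proj(cam,pts):
    K,D,R,t=cam; return cv2.projectPoints(np.array(pts,float).reshape(-1,3),cv2.Rodrigues(R)[0],t,K,D)[0].reshape(-1,2)
def save(n,img): cv2.imwrite('pics/'+n+'.png',img[...,::-1])
def state():
    s=telemetry.observe(); print(s['time_s'],np.round(s['position'],4),np.round(s['ft_force'],1),s['grip_width']); return s
E
python3 - <<'E'
from h import *
s=state(); print(np.round(s['tool_rot'],3), env.tip_extent)
a,_=get_image('scene'); b,_=get_image('top')
save('scene0',a); save('top0',b)
E
```

```text
pics
0.0 [0.2493 0.4899 0.2477] [0.1 0.3 0. ] 0.08549816700168499
[[-0.891  0.454 -0.001]
 [ 0.454  0.891 -0.001]
 [ 0.    -0.001 -1.   ]] 0.017
```

View pics/top0.png

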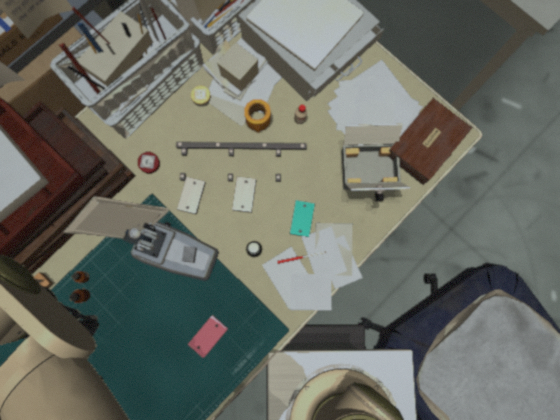

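View pics/scene0.png

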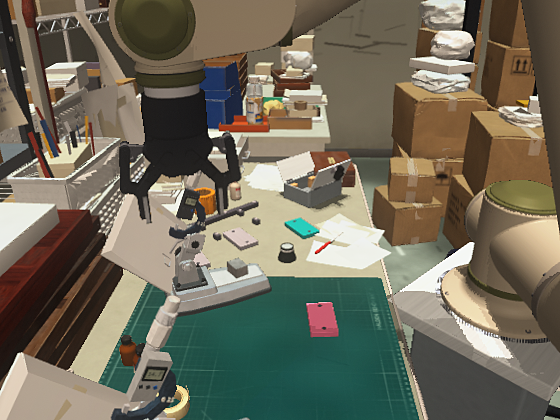

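The top view shows two bright plates, at px (191,196) near the left corner and (244,195) near the middle corner. The turquoise plate (303,218) and the pink one (208,337) are look-alikes. The bar is at row 146, columns 178–306; the case is at (371,172), the loupe at (254,248) and the bottle at (301,113). I'll confirm in an enlarged crop and measure.

```bash
python3 - <<'E'
from h import *
c=P('top'); a,d=get_image('top')
save('crop1',cv2.resize(a[90:270,160:420],None,fx=3,fy=3,interpolation=cv2.INTER_CUBIC))
for n,uv,z in [('barL',(177,146),.012),('barR',(307,146),.012),('s',(183,150),.012),('pl1',(191,196),.01),('pl2',(244,195),.01),('turq',(303,218),.01),('case',(371,172),.03),('bottle',(301,113),.06),('tape',(258,113),.04),('loupe',(254,248),.03),('sd',(290,260),.01),('pink',(208,337),.01)]:
    print(n,np.round(ray(c,uv,z)[0],3))
h=cv2.cvtColor(a,cv2.COLOR_RGB2HSV)
for p in [(191,190),(244,190),(303,215),(303,245),(220,200)]: print(p,a[p[1],p[0]],h[p[1],p[0]])
m=((a.min(2)>165)).astype(np.uint8); m[:172]=0;m[222:]=0;m[:,:170]=0;m[:,265:]=0
n,l,st,ce=cv2.connectedComponentsWithStats(m)
for i in range(1,n):
    if st[i,4]>150:
        ct=cv2.findContours((l==i).astype(np.uint8),0,2)[0][0]
        pts=ray(c,ct.reshape(-1,2),.01)[:,:2].astype(np.float32); r=cv2.minAreaRect(pts); print(st[i],ce[i],r, np.round(cv2.boxPoints(r),3).tolist())
E
```

```text
barL [0.62  0.37  0.012]
barR [0.617 0.062 0.012]
s [0.61  0.356 0.012]
pl1 [0.499 0.334 0.01 ]
pl2 [0.5   0.211 0.01 ]
turq [0.445 0.075 0.01 ]
case [ 0.547 -0.082  0.03 ]
bottle [0.68  0.078 0.06 ]
tape [0.689 0.177 0.04 ]
loupe [0.374 0.187 0.03 ]
sd [0.348 0.106 0.01 ]
pink [0.182 0.288 0.01 ]
(191, 190) [180 182 170] [ 35  17 182]
(244, 190) [180 185 173] [ 43  17 185]
(303, 215) [ 63 174 155] [ 85 163 174]
(303, 245) [155 153 130] [ 28  41 155]
(220, 200) [154 153 125] [ 29  48 154]
[179 179  24  34 469] [190.53304904 195.40298507] ((0.5014255046844482, 0.3351514935493469), (0.0398302897810936, 0.0749400332570076), 75.32913970947266) [[0.46000000834465027, 0.32499998807907104], [0.5329999923706055, 0.3059999942779541], [0.5429999828338623, 0.3449999988079071], [0.4699999988079071, 0.36399999260902405]]
[233 178  21  33 508] [243.61811024 194.55314961] ((0.5025777816772461, 0.21186816692352295), (0.04102044180035591, 0.07520274072885513), 82.95448303222656) [[0.46299999952316284, 0.19599999487400055], [0.5370000004768372, 0.18700000643730164], [0.5419999957084656, 0.2280000001192093], [0.46799999475479126, 0.2370000034570694]]
```

View pics/crop1.png

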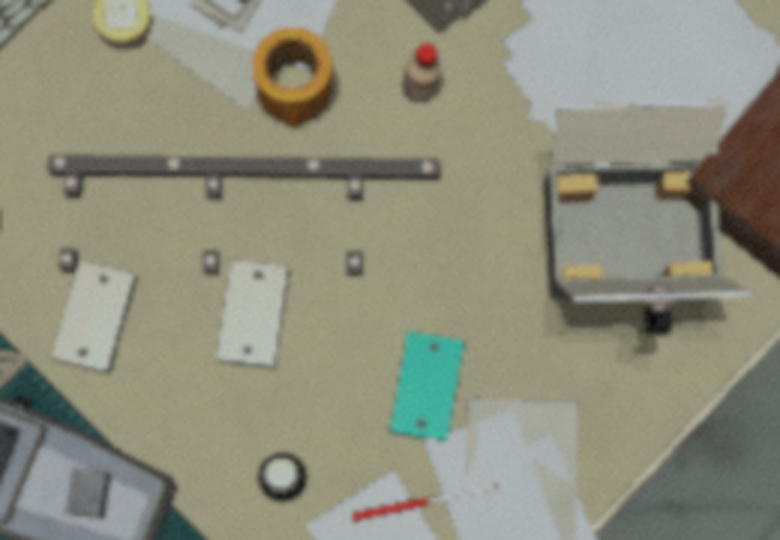

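Request:
{"method": "apply_moves", "body": {"motion": [{"tx":-2,"ty":-0.6,"tz":-2,"turn":-5},{"tx":-6,"ty":-1.8,"tz":-4,"turn":-11},{"tx":-10,"ty":-3,"tz":-5,"turn":-17},{"tx":-14,"ty":-4.2,"tz":-5,"turn":-22},{"tx":-18,"ty":-5.4,"tz":-5,"turn":-27}]}}

```text
invalid input
```

```bash
cat >> h.py <<'E'
def togo(x,y,z,yaw=90):
    """shift (cm) and turn (deg) from the measured pose; yaw = world angle of tool y"""
    s=state(); R=np.array(s['tool_rot']); d=R.T@(np.array([x,y,z])-s['position'])*100
    cur=np.degrees(np.arctan2(R[1,1],R[0,1])); print('yaw %.1f'%cur,'tx,ty,tz',np.round(d,2),'turn %.1f'%(cur-yaw))
E
python3 -c "
from h import *
togo(.47,.27,.30)"
```

```text
0.15 [0.2493 0.49   0.2479] [ 0.5  0.  -0.2] 0.0853690148463009
yaw 63.0 tx,ty,tz [-29.64  -9.61  -5.21] turn -27.0
```

Request:
{"method": "apply_moves", "body": {"motion": [{"tx":-2,"ty":-0.6,"tz":-2,"turn":-5,"jaw":1},{"tx":-6,"ty":-1.8,"tz":-4,"turn":-11,"jaw":1},{"tx":-10,"ty":-3,"tz":-5,"turn":-17,"jaw":1},{"tx":-14,"ty":-4.2,"tz":-5,"turn":-22,"jaw":1},{"tx":-18,"ty":-5.4,"tz":-5,"turn":-27,"jaw":1}], "squeeze": 60}}

```text
time_s: 0.57
position: [0.3821, 0.363, 0.2986]
tool_rot: [[-1.0, -0.006, 0.001], [-0.006, 1.0, -0.0], [-0.001, -0.0, -1.0]]
ft_force: [0.6, 0.1, -0.4]
grip_width: 0.0851
```

```bash
python3 -c "
from h import *
togo(.47,.27,.30)"
```

```text
0.5667 [0.3821 0.363  0.2986] [ 0.6  0.1 -0.4] 0.08514087688032254
yaw 90.3 tx,ty,tz [-8.74 -9.35 -0.13] turn 0.3
```

Request:
{"method": "apply_moves", "body": {"motion": [{"tx":-3,"ty":-3,"tz":0,"turn":0.3,"jaw":1},{"tx":-6,"ty":-6,"tz":0,"turn":0.3,"jaw":1},{"tx":-8.7,"ty":-9.3,"tz":0,"turn":0.3,"jaw":1},{"tx":-8.7,"ty":-9.3,"tz":0,"turn":0.3,"jaw":1}]}}

```text
time_s: 0.9
position: [0.4733, 0.2659, 0.2979]
tool_rot: [[-1.0, 0.005, 0.0], [0.005, 1.0, -0.002], [-0.0, -0.002, -1.0]]
ft_force: [-0.2, -0.2, -0.5]
grip_width: 0.0856
```

```bash
python3 -c "
from h import *
state(); c=P('wrist'); a,d=get_image('wrist'); save('w1',a); np.savez('w1.npz',a=a,d=d,K=c[0],D=c[1],R=c[2],t=c[3]); print(ray(c,[(0,0),(559,0),(0,419),(559,419),(280,210)],0))"
```

```text
0.9 [0.4733 0.2659 0.2979] [-0.2 -0.2 -0.5] 0.08560675412980386
[[ 2.53848856e-01 -8.05227251e-02  0.00000000e+00]
 [ 2.56415541e-01  6.23725582e-01  5.55111512e-17]
 [ 9.96283262e-01 -3.16022123e-01  0.00000000e+00]
 [ 1.00223906e+00  8.60253962e-01  0.00000000e+00]
 [ 5.34622176e-01  2.71556733e-01  0.00000000e+00]]
```

View pics/w1.png

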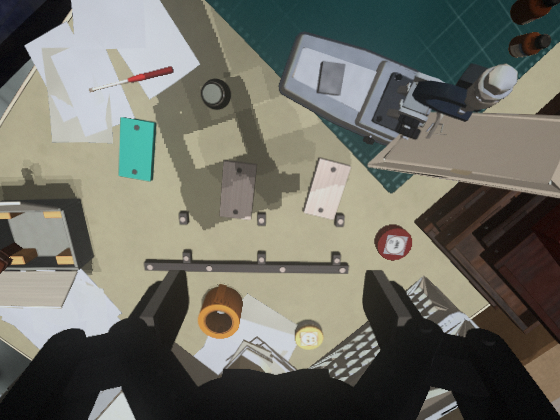

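Wrist view: plates at (239,190), in shadow, and (327,188). The bar is at row 267, columns 145–348, with side-stop pairs at columns 186, 261 and 340. The turquoise plate is at (137,150) and the case at (35,235).

```bash
cat > meas.py <<'E'
from h import *
import sys
def comp(W,c,xr,yr,zr,zpl,amin=60):
    m=((W[...,0]>xr[0])&(W[...,0]<xr[1])&(W[...,1]>yr[0])&(W[...,1]<yr[1])&(W[...,2]>zr[0])&(W[...,2]<zr[1])).astype(np.uint8)
    n,l,st,ce=cv2.connectedComponentsWithStats(m)
    for i in range(1,n):
        if st[i,4]>amin:
            ct=np.vstack(cv2.findContours((l==i).astype(np.uint8),0,1)[0]).reshape(-1,2)
            p=ray(c,ct,zpl)[:,:2].astype(np.float32); r=cv2.minAreaRect(p)
            print(st[i,4],np.round(ce[i]),'c',np.round(r[0],4),'wh',np.round(r[1],4),'a %.1f'%r[2],'z %.4f'%np.median(W[...,2][l==i]))
E
python3 - <<'E'
from meas import *
f=np.load('w1.npz'); c=(f['K'],f['D'],f['R'],f['t']); W=depthpts(c,f['d'])
for p in [(239,180),(327,188),(137,150),(250,267),(200,170),(160,200)]: print(p,np.round(W[p[1],p[0]],4))
comp(W,c,(.42,.57),(.1,.40),(.006,.03),.01)
print('bar'); comp(W,c,(.50,.66),(.03,.40),(.0075,.016),.012,15)
print('case'); comp(W,c,(.45,.72),(-.2,.02),(.035,.055),.042,30)
E
```

```text
(239, 180) [0.4878 0.2154 0.0096]
(327, 188) [0.4992 0.336  0.0109]
(137, 150) [0.4456 0.0799 0.0098]
(250, 267) [0.6212 0.2264 0.011 ]
(200, 170) [ 0.4757  0.1604 -0.0007]
(160, 200) [ 5.187e-01  9.890e-02 -1.000e-04]
243 [368. 136.] c [0.4289 0.3827] wh [0.0463 0.016 ] a 69.7 z 0.0244
1935 [327. 190.] c [0.508 0.342] wh [0.0618 0.0881] a 76.1 z 0.0100
1812 [237. 190.] c [0.5025 0.2123] wh [0.0451 0.0804] a 82.5 z 0.0099
119 [183. 218.] c [0.5428 0.1326] wh [0.0135 0.0183] a 89.8 z 0.0118
113 [261. 219.] c [0.544  0.2444] wh [0.0114 0.0198] a 89.1 z 0.0118
bar
934 [236. 203.] c [0.5194 0.2102] wh [0.0448 0.0447] a 82.6 z 0.0098
1013 [325. 204.] c [0.5277 0.3338] wh [0.0575 0.0546] a 89.8 z 0.0100
114 [183. 218.] c [0.542 0.133] wh [0.0131 0.0182] a 89.8 z 0.0119
111 [261. 219.] c [0.5439 0.2445] wh [0.0114 0.0182] a 89.1 z 0.0118
2146 [248. 266.] c [0.6122 0.2188] wh [0.3087 0.034 ] a 88.9 z 0.0119
25 [221. 288.] c [0.6581 0.1812] wh [0.0054 0.011 ] a 0.1 z 0.0116
case
1564 [ 43. 257.] c [ 0.5693 -0.0795] wh [0.11  0.134] a 1.2 z 0.0428
```

Request:
{"method": "apply_moves", "body": {"motion": [{"tx":-1.5,"ty":-2.5,"tz":3,"turn":4,"jaw":0.4},{"tx":-2.9,"ty":-5.4,"tz":6,"turn":7.5,"jaw":0.4},{"tx":-2.9,"ty":-5.4,"tz":10,"turn":7.5,"jaw":0.4},{"tx":-2.9,"ty":-5.4,"tz":14,"turn":7.5,"jaw":0.4},{"tx":-2.9,"ty":-5.4,"tz":18,"turn":7.5,"jaw":0.4}]}}

```text
time_s: 1.37
position: [0.4999, 0.2136, 0.1164]
tool_rot: [[-0.991, 0.135, 0.0], [0.135, 0.991, -0.001], [-0.0, -0.001, -1.0]]
ft_force: [1.0, 0.3, -1.3]
grip_width: 0.0598
```

```bash
python3 - <<'E'
from meas import *
togo(.5025,.2123,.05,82.5)
c=P('wrist'); a,d=get_image('wrist'); save('w2',a); W=depthpts(c,d)
comp(W,c,(.42,.57),(.1,.40),(.006,.03),.01)
comp(W,c,(.42,.50),(.1,.40),(.006,.03),.01)
E
```

```text
1.3667 [0.4999 0.2136 0.1164] [ 1.   0.3 -1.3] 0.059825029257358615
yaw 82.2 tx,ty,tz [-0.28 -0.09  6.64] turn -0.3
1077 [502.  91.] c [0.4289 0.3858] wh [0.0604 0.0181] a 84.1 z 0.0228
193 [117. 146.] c [0.4317 0.1025] wh [0.007  0.0234] a 85.7 z 0.0097
5879 [429. 197.] c [0.508  0.3417] wh [0.0647 0.089 ] a 75.5 z 0.0102
5318 [274. 215.] c [0.5027 0.212 ] wh [0.0448 0.0806] a 82.5 z 0.0100
318 [320. 259.] c [0.5445 0.2445] wh [0.0209 0.0124] a 0.0 z 0.0120
151 [188. 268.] c [0.5384 0.133 ] wh [0.0129 0.0127] a 89.9 z 0.0115
1077 [502.  91.] c [0.4289 0.3858] wh [0.0604 0.0181] a 84.1 z 0.0228
193 [117. 146.] c [0.4317 0.1025] wh [0.007  0.0234] a 85.7 z 0.0097
2853 [433. 171.] c [0.484  0.3388] wh [0.0471 0.0441] a 75.8 z 0.0102
2672 [274. 192.] c [0.4825 0.2145] wh [0.0448 0.0396] a 83.5 z 0.0100
```

View pics/w2.png

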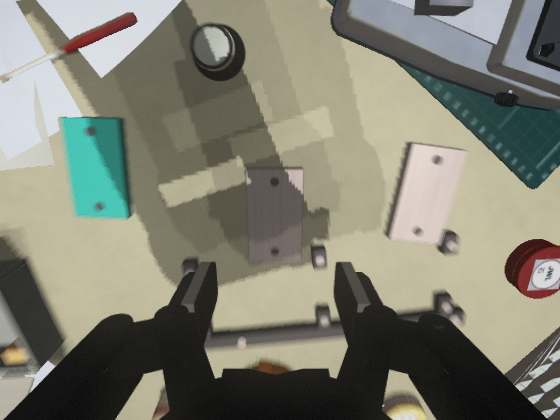

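Wrist picture 2 confirms plate B under the gripper at (274,215), grey in shadow, and plate A at (428,193).

Request:
{"method": "apply_moves", "body": {"motion": [{"tx":-0.28,"ty":-0.1,"tz":4,"turn":-0.3,"jaw":0.4},{"tx":-0.28,"ty":-0.1,"tz":7,"turn":-0.3,"jaw":0.4},{"tx":-0.28,"ty":-0.1,"tz":8.7,"turn":-0.3,"jaw":0.4},{"tx":-0.28,"ty":-0.1,"tz":9.4,"turn":-0.3,"jaw":0.4},{"tx":-0.28,"ty":-0.1,"tz":9.5,"turn":-0.3,"jaw":0.4}]}}

```text
time_s: 1.83
position: [0.4974, 0.212, 0.0138]
tool_rot: [[-0.992, 0.129, -0.014], [0.129, 0.992, -0.003], [0.014, -0.005, -1.0]]
ft_force: [0.2, -0.6, -0.3]
grip_width: 0.0594
```

Request:
{"method": "apply_moves", "body": {"motion": [{"tx":0,"ty":0,"tz":0.15,"turn":0,"jaw":0.4},{"tx":0,"ty":0,"tz":0.3,"turn":0,"jaw":0.4}]}}

```text
time_s: 2.0
position: [0.4982, 0.2126, 0.0125]
tool_rot: [[-0.992, 0.128, -0.011], [0.128, 0.992, -0.003], [0.011, -0.004, -1.0]]
ft_force: [0.0, 0.6, 0.0]
grip_width: 0.0599
```

```bash
python3 - <<'E'
from meas import *
s=state(); c=P('wrist'); a,d=get_image('wrist'); W=depthpts(c,d)
p=np.array(s['position'])
m=(np.hypot(W[...,0]-p[0],W[...,1]-p[1])<.06)&(W[...,2]>-.01)&(d>0)
v,u=np.nonzero(m); print(W[m][:,2].min(),W[m][:,2].max(),u.min(),u.max(),v.min(),v.max())
for x in range(-55,56,5):
    q=m&(abs(W[...,1]-p[1]-x/1000)<.0025)&(abs(W[...,0]-p[0])<.014); print(x,q.sum(), np.round(np.percentile(W[q][:,2],[2,20,50]),4) if q.sum() else '')
E
```

```text
2.0 [0.4982 0.2126 0.0125] [0.  0.6 0. ] 0.059917831391368415
-0.00284142190889401 0.09332458741339432 34 519 159 419
-55 1596 [-0.001   0.0568  0.0634]
-50 1692 [-0.0008  0.0535  0.0569]
-45 916 [-0.0009  0.0464  0.0537]
-40 593 [-0.0011  0.0122  0.0263]
-35 51 [-0.0013 -0.0007  0.0001]
-30 1410 [-0.0011  0.0002  0.0205]
-25 388 [-0.0014 -0.0007 -0.    ]
-20 475 [0.009  0.0096 0.0101]
-15 725 [0.009  0.0098 0.0103]
-10 1333 [0.0093 0.0101 0.0717]
-5 1485 [0.0092 0.0102 0.0741]
0 1400 [0.0093 0.0102 0.0746]
5 1457 [0.0092 0.0101 0.0741]
10 1488 [0.0092 0.0102 0.0734]
15 1078 [0.0091 0.0099 0.0681]
20 1109 [0.0091 0.01   0.0736]
25 1722 [-0.0009  0.0104  0.0751]
30 2578 [-0.001   0.0128  0.037 ]
35 1350 [-0.001   0.0139  0.0388]
40 1207 [-0.0011  0.0005  0.0443]
45 1227 [-0.0011  0.0001  0.0508]
50 2310 [-0.001   0.0012  0.0563]
55 3256 [-0.0009  0.0531  0.0714]
```

Request:
{"method": "apply_moves", "body": {"motion": [{"tx":-0.4,"ty":0,"tz":-0.4,"turn":0,"jaw":0.4},{"tx":-0.4,"ty":0,"tz":-0.4,"turn":0,"jaw":0.4},{"tx":-0.4,"ty":0,"tz":-0.4,"turn":0,"jaw":0.4}]}}

```text
time_s: 2.3
position: [0.5028, 0.212, 0.0171]
tool_rot: [[-0.992, 0.129, -0.01], [0.129, 0.992, -0.002], [0.009, -0.003, -1.0]]
ft_force: [0.3, -0.5, 0.2]
grip_width: 0.0599
```

Request:
{"method": "apply_moves", "body": {"motion": [{"tx":0,"ty":0,"tz":0,"turn":0,"jaw":-0.5},{"tx":0,"ty":0,"tz":0,"turn":0,"jaw":-0.5},{"tx":0,"ty":0,"tz":0,"turn":0,"jaw":-0.5},{"tx":0,"ty":0,"tz":0,"turn":0,"jaw":-0.5},{"tx":0,"ty":0,"tz":0,"turn":0,"jaw":-0.5}]}}

```text
time_s: 2.72
position: [0.503, 0.2121, 0.0179]
tool_rot: [[-0.992, 0.129, -0.009], [0.129, 0.992, -0.002], [0.008, -0.003, -1.0]]
ft_force: [-2.0, -0.2, 8.3]
grip_width: 0.0431
```

```bash
python3 -c "
from h import *
togo(.573,.2150,.035,89.2)"
```

```text
2.7167 [0.503  0.2121 0.0179] [-2.  -0.2  8.3] 0.0430509896126309
yaw 82.6 tx,ty,tz [-6.89  1.18 -1.77] turn -6.6
```

Request:
{"method": "apply_moves", "body": {"motion": [{"tx":0,"ty":0,"tz":-1,"turn":0,"jaw":-0.5},{"tx":0,"ty":0,"tz":-2.2,"turn":0,"jaw":-0.5},{"tx":-2,"ty":0.3,"tz":-2.2,"turn":-2,"jaw":-0.5},{"tx":-4,"ty":0.6,"tz":-2.2,"turn":-4.5,"jaw":-0.5},{"tx":-5.5,"ty":0.9,"tz":-2.2,"turn":-6.6,"jaw":-0.5}]}}

```text
time_s: 3.13
position: [0.5601, 0.2138, 0.0402]
tool_rot: [[-1.0, 0.012, -0.008], [0.012, 1.0, -0.002], [0.008, -0.002, -1.0]]
ft_force: [0.6, -0.4, -3.1]
grip_width: 0.0431
```

Request:
{"method": "apply_moves", "body": {"motion": [{"tx":0,"ty":0,"tz":0,"turn":0,"jaw":-0.5},{"tx":0,"ty":0,"tz":0,"turn":0,"jaw":-0.5}]}}

```text
time_s: 3.3
position: [0.5601, 0.2137, 0.0402]
tool_rot: [[-1.0, 0.013, -0.008], [0.013, 1.0, -0.002], [0.008, -0.002, -1.0]]
ft_force: [-0.9, -0.6, -2.2]
grip_width: 0.043
```

```bash
python3 -c "
from meas import *
togo(.572,.2140,.04,89.2)
c=P('wrist'); a,d=get_image('wrist'); save('w3',a); W=depthpts(c,d)
comp(W,c,(.45,.64),(.1,.28),(.0085,.016),.012)
print('plate');comp(W,c,(.48,.60),(.17,.26),(.022,.04),.03)
"
```

```text
3.3 [0.5601 0.2137 0.0402] [-0.9 -0.6 -2.2] 0.04301787734222448
yaw 89.2 tx,ty,tz [-1.19  0.05  0.01] turn 0.0
725 [129. 234.] c [0.5422 0.1334] wh [0.0134 0.0195] a 88.8 z 0.0120
634 [333. 235.] c [0.5442 0.2447] wh [0.0108 0.0187] a 89.2 z 0.0123
1640 [280. 350.] c [0.612  0.2126] wh [0.0679 0.0337] a 89.0 z 0.0121
plate
13736 [275. 271.] c [0.5604 0.2127] wh [0.0749 0.0837] a 89.4 z 0.0323
```

View pics/w3.png

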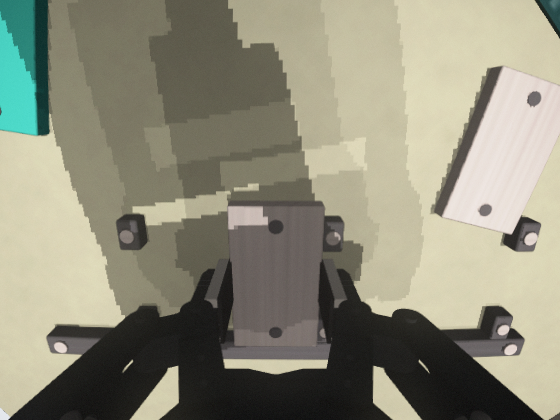

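Picture 3: plate B held square at (275,271), just short of the bar and right of the side stops. Lowering it now.

Request:
{"method": "apply_moves", "body": {"motion": [{"tx":-0.6,"ty":0,"tz":0,"turn":0,"jaw":-0.5},{"tx":-1.15,"ty":0,"tz":0,"turn":0,"jaw":-0.5},{"tx":-1.15,"ty":0,"tz":0.7,"turn":0,"jaw":-0.5},{"tx":-1.15,"ty":0,"tz":1.2,"turn":0,"jaw":-0.5},{"tx":-1.15,"ty":0,"tz":1.6,"turn":0,"jaw":-0.5}]}}

```text
time_s: 3.77
position: [0.5701, 0.2135, 0.0229]
tool_rot: [[-1.0, 0.013, -0.011], [0.013, 1.0, -0.002], [0.011, -0.003, -1.0]]
ft_force: [-0.3, -0.5, -3.3]
grip_width: 0.0432
```

Request:
{"method": "apply_moves", "body": {"motion": [{"tx":0,"ty":0,"tz":0.2,"turn":0,"jaw":-0.5},{"tx":0,"ty":0,"tz":0.4,"turn":0,"jaw":-0.5},{"tx":0,"ty":0,"tz":0.5,"turn":0,"jaw":-0.5}]}}

```text
time_s: 4.02
position: [0.5696, 0.2135, 0.018]
tool_rot: [[-1.0, 0.013, -0.012], [0.013, 1.0, -0.003], [0.012, -0.003, -1.0]]
ft_force: [-5.7, -1.0, 8.9]
grip_width: 0.043
```

Request:
{"method": "apply_moves", "body": {"motion": [{"tx":-0.15,"ty":0.1,"tz":0,"turn":0,"jaw":-0.5},{"tx":-0.25,"ty":0.2,"tz":0,"turn":0,"jaw":-0.5},{"tx":-0.25,"ty":0.2,"tz":0,"turn":0,"jaw":-0.5}]}}

```text
time_s: 4.27
position: [0.5724, 0.2155, 0.018]
tool_rot: [[-1.0, 0.013, -0.011], [0.013, 1.0, -0.003], [0.011, -0.003, -1.0]]
ft_force: [-1.4, -1.0, -2.0]
grip_width: 0.0432
```

```bash
python3 -c "
from meas import *
togo(.5746,.2160,.018,89.2)
c=P('wrist'); a,d=get_image('wrist'); W=depthpts(c,d)
comp(W,c,(.5,.57),(.19,.26),(.006,.02),.01)
"
```

```text
4.2667 [0.5724 0.2155 0.018 ] [-1.4 -1.  -2. ] 0.04319299807469266
yaw 89.3 tx,ty,tz [-0.22  0.05 -0.  ] turn 0.1
8519 [284. 240.] c [0.5531 0.2202] wh [0.0442 0.0636] a 0.1 z 0.0102
```

Request:
{"method": "apply_moves", "body": {"motion": [{"tx":-0.1,"ty":0.05,"tz":0,"turn":0,"jaw":-0.5},{"tx":-0.2,"ty":0.1,"tz":0,"turn":0,"jaw":-0.5},{"tx":-0.3,"ty":0.15,"tz":0,"turn":0,"jaw":-0.5},{"tx":-0.3,"ty":0.15,"tz":0,"turn":0,"jaw":-0.5}]}}

```text
time_s: 4.65
position: [0.573, 0.2158, 0.018]
tool_rot: [[-1.0, 0.013, -0.018], [0.013, 1.0, -0.005], [0.018, -0.006, -1.0]]
ft_force: [-11.8, -8.3, 7.7]
grip_width: 0.0429
```

Request:
{"method": "apply_moves", "body": {"motion": [{"tx":-0.1,"ty":0.05,"tz":0,"turn":0,"jaw":-0.5},{"tx":-0.2,"ty":0.1,"tz":0,"turn":0,"jaw":-0.5},{"tx":-0.2,"ty":0.1,"tz":0,"turn":0,"jaw":-0.5}]}}

```text
time_s: 4.9
position: [0.5735, 0.2157, 0.018]
tool_rot: [[-1.0, 0.013, -0.022], [0.013, 1.0, -0.008], [0.022, -0.008, -1.0]]
ft_force: [-8.4, -8.4, 5.3]
grip_width: 0.0427
```

Request:
{"method": "apply_moves", "body": {"motion": [{"tx":0,"ty":0,"tz":0,"turn":0,"jaw":0.4},{"tx":0,"ty":0,"tz":0,"turn":0,"jaw":0.4},{"tx":0,"ty":0,"tz":0,"turn":0,"jaw":0.4},{"tx":0,"ty":0,"tz":-1.5,"turn":0,"jaw":0.4},{"tx":0,"ty":0,"tz":-4,"turn":0,"jaw":0.4}]}}

```text
time_s: 5.32
position: [0.5735, 0.216, 0.0564]
tool_rot: [[-1.0, 0.013, -0.027], [0.013, 1.0, -0.008], [0.027, -0.008, -1.0]]
ft_force: [0.5, 0.1, 0.0]
grip_width: 0.0597
```

Request:
{"method": "apply_moves", "body": {"motion": [{"tx":3,"ty":3,"tz":-3,"turn":0,"jaw":0.4},{"tx":6,"ty":6,"tz":-4,"turn":6,"jaw":0.4},{"tx":7.4,"ty":9,"tz":-5,"turn":13,"jaw":0.4},{"tx":7.4,"ty":12,"tz":-5,"turn":15,"jaw":0.4},{"tx":7.4,"ty":12,"tz":-5,"turn":15,"jaw":0.4}]}}

```text
time_s: 5.73
position: [0.5013, 0.3427, 0.1088]
tool_rot: [[-0.963, 0.269, -0.023], [0.269, 0.963, -0.005], [0.021, -0.011, -1.0]]
ft_force: [-0.9, -0.8, -0.8]
grip_width: 0.0602
```

```bash
python3 - <<'E'
from meas import *
togo(.5,.336,.05,75.5)
c=P('wrist'); a,d=get_image('wrist'); save('w4',a); W=depthpts(c,d)
print('seated'); comp(W,c,(.5,.65),(.19,.238),(.006,.015),.01); 
print('A'); comp(W,c,(.4,.5275),(.28,.39),(.006,.015),.01)
print('stops'); comp(W,c,(.5,.65),(.05,.4),(.0108,.016),.012,40)
E
```

```text
5.7333 [0.5013 0.3427 0.1088] [-0.9 -0.8 -0.8] 0.06020254350714255
yaw 74.4 tx,ty,tz [-0.18 -0.61  5.89] turn -1.1
seated
1132 [147. 302.] c [0.5459 0.2171] wh [0.0287 0.0464] a 1.1 z 0.0100
98 [159. 375.] c [0.6238 0.1926] wh [0.0088 0.015 ] a 81.4 z 0.0119
A
501 [254. 105.] c [0.4148 0.3501] wh [0.0749 0.0046] a 66.2 z 0.0122
4721 [267. 213.] c [0.4977 0.3365] wh [0.0444 0.0727] a 75.6 z 0.0100
stops
280 [309. 268.] c [0.5469 0.3566] wh [0.0118 0.0183] a 89.4 z 0.0122
202 [ 65. 321.] c [0.5427 0.1335] wh [0.0182 0.0128] a 0.8 z 0.0122
1935 [282. 351.] c [0.6146 0.3086] wh [0.1267 0.0327] a 89.2 z 0.0121
264 [152. 378.] c [0.6215 0.1833] wh [0.0314 0.0146] a 88.2 z 0.0119
```

View pics/w4.png

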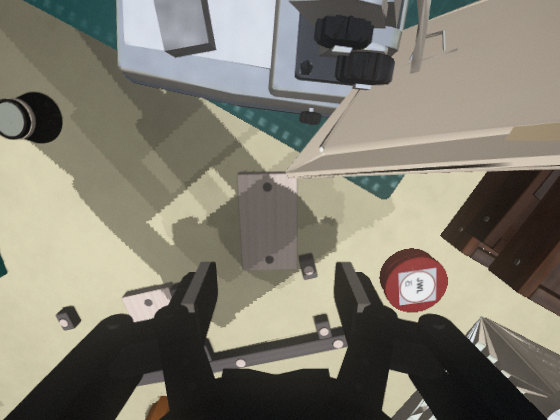

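Picture 4: plate A at (267,220) under the gripper. Plate B is seated at (148,300). A tan board overhangs near (300,170), so I'll check its clearance before going down.

```bash
python3 - <<'E'
from h import *
f=np.load('w1.npz'); c=(f['K'],f['D'],f['R'],f['t']); W=depthpts(c,f['d'])
T=P('top'); a,d=get_image('top'); V=depthpts(T,d)
for nm,X in (('w1',W),('top',V)):
    print(nm)
    for x in np.arange(.40,.56,.02):
        r=[]
        for y in np.arange(.30,.46,.02):
            m=(abs(X[...,0]-x)<.01)&(abs(X[...,1]-y)<.01)&(X[...,2]<.2); r.append('%4.0f'%(1e3*np.percentile(X[m][:,2],95)) if m.sum() else '  --')
        print('%.2f'%x,' '.join(r))
togo(.5012,.3356,.03,75.6)
E
```

```text
w1
0.40   13   31   31   43  138  144  159  151   89
0.42    1    1   14   34   43   96  111  133  158
0.44    1    1    1  107  128  152  178  197  198
0.46    1   11   11  108  129  156  181  198   --
0.48    1   11   11   11    1    4    4    4    4
0.50    1   11   11   11    1    1    4    4    1
0.52   10   11   11   11    1    1    1    1    1
0.54    9   11   11   13    1    1    1    1   59
0.56    1    1    1   12    1    1   21   22   72
top
0.40   --   --   --   --   --   --   --  152   91
0.42   -0   --   --   --   --   --   --  144  153
0.44    1   --   --   --   --   --   --  198  197
0.46    2   --   --   --   --   --   --  198   --
0.48    2   -3   --   --   --   --   --   --   --
0.50    2   --   --   --   --   --   --   --   --
0.52    2   --   --   --   --   --   --   --   --
0.54    2   --   --   --   --   --   --   --   --
0.56    3    1   --   --   --   --   --   --   --
5.8333 [0.5021 0.3386 0.1075] [ 0.7 -0.6 -0.2] 0.05969041573143296
yaw 74.4 tx,ty,tz [-0.16 -0.2   7.75] turn -1.2
```

```bash
python3 - <<'E'
from h import *
f=np.load('w1.npz'); c=(f['K'],f['D'],f['R'],f['t']); X=depthpts(c,f['d'])
for y in np.arange(.33,.46,.01):
    m=(abs(X[...,1]-y)<.005)&(X[...,2]>.05)&(X[...,2]<.24)&(X[...,0]<.56)&(X[...,0]>.4)
    if m.sum():
        p=X[m]; i=p[:,0].argsort()[-5:]; print('%.2f'%y,np.round(p[i[2]],3), m.sum())
E
```

```text
0.36 [0.452 0.364 0.106] 25
0.37 [0.452 0.368 0.11 ] 131
0.38 [0.452 0.377 0.121] 280
0.39 [0.452 0.394 0.141] 549
0.40 [0.451 0.396 0.142] 745
0.41 [0.451 0.406 0.155] 687
0.42 [0.451 0.421 0.171] 753
0.43 [0.451 0.428 0.179] 855
0.44 [0.45  0.443 0.196] 1004
0.45 [0.451 0.446 0.198] 1141
```

Request:
{"method": "apply_moves", "body": {"motion": [{"tx":-0.5,"ty":-0.3,"tz":2,"turn":-1.2,"jaw":0.4},{"tx":-0.8,"ty":-0.3,"tz":4.5,"turn":-1.2,"jaw":0.4},{"tx":-0.8,"ty":-0.3,"tz":6.5,"turn":-1.2,"jaw":0.4},{"tx":-0.8,"ty":-0.3,"tz":7.3,"turn":-1.2,"jaw":0.4},{"tx":-0.8,"ty":-0.3,"tz":7.3,"turn":-1.2,"jaw":0.4}]}}

```text
time_s: 6.25
position: [0.5068, 0.3317, 0.0325]
tool_rot: [[-0.968, 0.249, -0.029], [0.25, 0.968, -0.009], [0.026, -0.016, -1.0]]
ft_force: [-0.8, -0.3, -0.2]
grip_width: 0.0599
```

```bash
python3 -c "
from h import *
togo(.507,.334,.0185,75.6)"
```

```text
6.25 [0.5068 0.3317 0.0325] [-0.8 -0.3 -0.2] 0.05994598533834173
yaw 75.6 tx,ty,tz [-0.    0.25  1.39] turn -0.0
```

Request:
{"method": "apply_moves", "body": {"motion": [{"tx":0,"ty":0.25,"tz":0.7,"turn":0,"jaw":0.4},{"tx":0,"ty":0.25,"tz":1.3,"turn":0,"jaw":0.4},{"tx":0,"ty":0.25,"tz":1.35,"turn":0,"jaw":0.4},{"tx":0,"ty":0.25,"tz":1.35,"turn":0,"jaw":0.4}]}}

```text
time_s: 6.58
position: [0.5071, 0.3341, 0.0191]
tool_rot: [[-0.968, 0.249, -0.029], [0.249, 0.968, -0.009], [0.026, -0.016, -1.0]]
ft_force: [-0.2, -0.7, -0.4]
grip_width: 0.0595
```

Request:
{"method": "apply_moves", "body": {"motion": [{"tx":0,"ty":0,"tz":0,"turn":0,"jaw":-0.5},{"tx":0,"ty":0,"tz":0,"turn":0,"jaw":-0.5},{"tx":0,"ty":0,"tz":0,"turn":0,"jaw":-0.5},{"tx":0,"ty":0,"tz":0,"turn":0,"jaw":-0.5},{"tx":0,"ty":0,"tz":0,"turn":0,"jaw":-0.5}]}}

```text
time_s: 7.0
position: [0.5075, 0.3344, 0.0202]
tool_rot: [[-0.968, 0.249, -0.027], [0.249, 0.968, -0.008], [0.024, -0.015, -1.0]]
ft_force: [-1.0, 0.0, 6.7]
grip_width: 0.0429
```

Request:
{"method": "apply_moves", "body": {"motion": [{"tx":0,"ty":0,"tz":-1,"turn":0,"jaw":-0.5},{"tx":0,"ty":0,"tz":-2.4,"turn":0,"jaw":-0.5},{"tx":-0.5,"ty":0,"tz":-2.4,"turn":0,"jaw":-0.5},{"tx":-0.5,"ty":0,"tz":-2.4,"turn":0,"jaw":-0.5}]}}

```text
time_s: 7.33
position: [0.5141, 0.3332, 0.0448]
tool_rot: [[-0.968, 0.249, -0.025], [0.25, 0.968, -0.008], [0.022, -0.014, -1.0]]
ft_force: [-0.6, 0.7, -2.9]
grip_width: 0.0425
```

```bash
python3 -c "
from h import *
togo(.57,.325,.042,89.2)"
```

```text
7.3333 [0.5141 0.3332 0.0448] [-0.6  0.7 -2.9] 0.04245298962526751
yaw 75.6 tx,ty,tz [-5.62  0.6   0.15] turn -13.6
```

Request:
{"method": "apply_moves", "body": {"motion": [{"tx":-2,"ty":0,"tz":0,"turn":-4,"jaw":-0.5},{"tx":-4,"ty":0.3,"tz":0,"turn":-9,"jaw":-0.5},{"tx":-5.5,"ty":0.6,"tz":0,"turn":-13.6,"jaw":-0.5},{"tx":-6.4,"ty":0.75,"tz":0,"turn":-13.6,"jaw":-0.5},{"tx":-6.4,"ty":0.75,"tz":0,"turn":-13.6,"jaw":-0.5}]}}

```text
time_s: 7.75
position: [0.5793, 0.3237, 0.0421]
tool_rot: [[-1.0, 0.016, -0.025], [0.016, 1.0, -0.008], [0.025, -0.008, -1.0]]
ft_force: [0.3, -0.0, -2.8]
grip_width: 0.0427
```

```bash
python3 -c "
from meas import *
togo(.578,.3245,.021,89.2)
c=P('wrist'); a,d=get_image('wrist'); save('w5',a); W=depthpts(c,d)
comp(W,c,(.45,.64),(.25,.40),(.0085,.016),.012,40)
print('plate');comp(W,c,(.48,.55),(.29,.36),(.026,.05),.036)
print('B'); comp(W,c,(.5,.65),(.19,.238),(.006,.015),.01)
"
```

```text
7.75 [0.5793 0.3237 0.0421] [ 0.3 -0.  -2.8] 0.0427329205397385
yaw 89.1 tx,ty,tz [0.08 0.09 2.12] turn -0.1
745 [336. 205.] c [0.5467 0.3559] wh [0.0124 0.0178] a 88.9 z 0.0121
399 [278. 331.] c [0.6221 0.3221] wh [0.0606 0.0183] a 89.3 z 0.0120
plate
3442 [275. 207.] c [0.5399 0.3239] wh [0.0434 0.0174] a 89.3 z 0.0318
B
10665 [ 90. 254.] c [0.5823 0.2154] wh [0.0501 0.0999] a 86.2 z 0.0101
```

Request:
{"method": "apply_moves", "body": {"motion": [{"tx":0.05,"ty":0,"tz":0.8,"turn":-0.1,"jaw":-0.5},{"tx":0.05,"ty":0,"tz":1.5,"turn":-0.1,"jaw":-0.5},{"tx":0.05,"ty":0,"tz":1.9,"turn":-0.1,"jaw":-0.5},{"tx":0.05,"ty":0,"tz":2.1,"turn":-0.1,"jaw":-0.5},{"tx":0.05,"ty":0,"tz":2.2,"turn":-0.1,"jaw":-0.5}]}}

```text
time_s: 8.22
position: [0.576, 0.3239, 0.0203]
tool_rot: [[-1.0, 0.014, -0.028], [0.014, 1.0, -0.009], [0.028, -0.009, -1.0]]
ft_force: [-5.3, -1.5, 7.9]
grip_width: 0.0428
```

Request:
{"method": "apply_moves", "body": {"motion": [{"tx":-0.2,"ty":0.1,"tz":0,"turn":0,"jaw":-0.5},{"tx":-0.4,"ty":0.25,"tz":0,"turn":0,"jaw":-0.5},{"tx":-0.5,"ty":0.35,"tz":0,"turn":0,"jaw":-0.5},{"tx":-0.5,"ty":0.35,"tz":0,"turn":0,"jaw":-0.5}]}}

```text
time_s: 8.55
position: [0.5813, 0.3275, 0.0203]
tool_rot: [[-1.0, 0.014, -0.028], [0.014, 1.0, -0.009], [0.027, -0.009, -1.0]]
ft_force: [-1.7, -0.1, 2.8]
grip_width: 0.0426
```

Request:
{"method": "apply_moves", "body": {"motion": [{"tx":-0.1,"ty":0.05,"tz":0,"turn":0,"jaw":-0.5},{"tx":-0.2,"ty":0.1,"tz":0,"turn":0,"jaw":-0.5},{"tx":-0.3,"ty":0.15,"tz":0,"turn":0,"jaw":-0.5},{"tx":-0.3,"ty":0.15,"tz":0,"turn":0,"jaw":-0.5}]}}

```text
time_s: 8.88
position: [0.5823, 0.3277, 0.0202]
tool_rot: [[-0.999, 0.014, -0.034], [0.014, 1.0, -0.012], [0.033, -0.013, -0.999]]
ft_force: [-11.1, -8.1, 8.1]
grip_width: 0.0423
```

Request:
{"method": "apply_moves", "body": {"motion": [{"tx":0,"ty":0,"tz":0,"turn":0,"jaw":0.4},{"tx":0,"ty":0,"tz":0,"turn":0,"jaw":0.4},{"tx":0,"ty":0,"tz":0,"turn":0,"jaw":0.4},{"tx":0,"ty":0,"tz":-1.5,"turn":0,"jaw":0.4},{"tx":0,"ty":0,"tz":-4,"turn":0,"jaw":0.4}]}}

```text
time_s: 9.3
position: [0.5827, 0.328, 0.0581]
tool_rot: [[-0.999, 0.014, -0.038], [0.014, 1.0, -0.013], [0.038, -0.014, -0.999]]
ft_force: [-0.4, -0.5, 0.7]
grip_width: 0.0595
```

Request:
{"method": "apply_moves", "body": {"motion": [{"tx":2,"ty":-2,"tz":-3,"turn":0,"jaw":0.4},{"tx":4,"ty":-4,"tz":-7,"turn":0,"jaw":0.4},{"tx":6,"ty":-5.5,"tz":-10,"turn":0,"jaw":0.4},{"tx":8,"ty":-5.5,"tz":-10,"turn":0,"jaw":0.4},{"tx":8,"ty":-5.5,"tz":-10,"turn":0,"jaw":0.4}]}}

```text
time_s: 9.72
position: [0.5041, 0.2755, 0.1649]
tool_rot: [[-0.999, 0.013, -0.034], [0.014, 1.0, -0.012], [0.034, -0.012, -0.999]]
ft_force: [1.4, 0.0, -0.4]
grip_width: 0.0599
```

```bash
python3 - <<'E'
from meas import *
s=state(); print(np.round(s['tool_rot'],3))
c=P('wrist'); a,d=get_image('wrist'); save('w6',a); W=depthpts(c,d)
print('A'); comp(W,c,(.5,.616),(.296,.348),(.006,.0108),.01)
print('B'); comp(W,c,(.5,.614),(.184,.237),(.006,.0108),.01)
print('stops'); comp(W,c,(.5,.66),(.05,.42),(.0110,.016),.012,40)
print('all'); comp(W,c,(.4,.66),(.05,.42),(.006,.016),.012,40)
E
```

```text
9.7167 [0.5041 0.2755 0.1649] [ 1.4  0.  -0.4] 0.05989520984495642
[[-0.999  0.013 -0.034]
 [ 0.014  1.    -0.012]
 [ 0.034 -0.012 -0.999]]
A
2100 [325. 264.] c [0.5753 0.3262] wh [0.0434 0.0804] a 89.2 z 0.0099
B
2130 [222. 262.] c [0.5729 0.2151] wh [0.0444 0.0816] a 89.8 z 0.0099
stops
174 [135. 242.] c [0.5428 0.1329] wh [0.0115 0.0174] a 88.8 z 0.0122
186 [247. 243.] c [0.5443 0.2441] wh [0.0119 0.017 ] a 89.6 z 0.0122
181 [360. 245.] c [0.5471 0.3559] wh [0.0181 0.0118] a 3.6 z 0.0123
51 [416. 268.] c [0.5751 0.4151] wh [0.0054 0.0258] a 71.8 z 0.0139
905 [126. 306.] c [0.6122 0.1097] wh [0.0321 0.0896] a 0.5 z 0.0121
1508 [272. 311.] c [0.6146 0.2715] wh [0.1345 0.0324] a 88.9 z 0.0122
all
485 [362. 103.] c [0.4152 0.3504] wh [0.0762 0.0062] a 65.9 z 0.0124
4073 [ 66. 142.] c [0.4449 0.0803] wh [0.0477 0.0797] a 78.9 z 0.0100
122 [424. 130.] c [0.438  0.4063] wh [0.0243 0.0054] a 71.6 z 0.0124
7286 [276. 274.] c [0.5817 0.277 ] wh [0.1677 0.0985] a 88.9 z 0.0103
239 [136. 241.] c [0.5417 0.134 ] wh [0.0139 0.0193] a 90.0 z 0.0118
123 [415. 268.] c [0.5754 0.4138] wh [0.0092 0.0314] a 75.1 z 0.0102
1223 [127. 305.] c [0.6104 0.1121] wh [0.0357 0.0945] a 0.5 z 0.0118
```

View pics/w6.png

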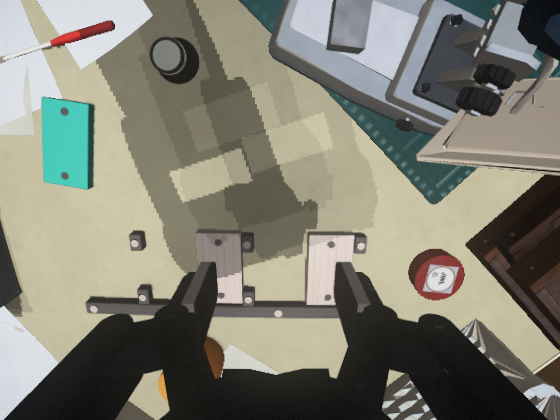

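```bash
python3 - <<'E'
import cv2
a=cv2.imread('pics/w6.png')[225:325,185:375]
cv2.imwrite('pics/w6c.png',cv2.resize(a,None,fx=4.2,fy=4.2,interpolation=cv2.INTER_CUBIC))
E
```

```text
(no output)
```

View pics/w6c.png

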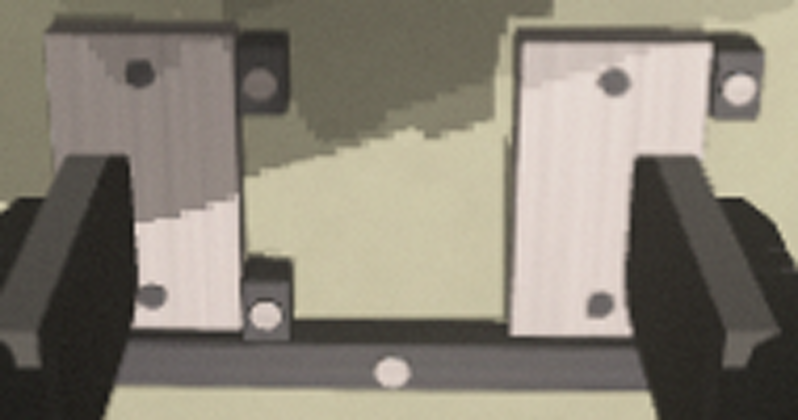

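Both plates look square against the side stops. There may be a gap of a millimetre or two at B's far edge (rows 330–343 of the crop), so I'll nudge both plates toward the bar from behind with the jaws shut.

Request:
{"method": "apply_moves", "body": {"motion": [{"tx":-0.3,"ty":-3,"tz":2,"turn":0,"jaw":-1},{"tx":-0.6,"ty":-6,"tz":5,"turn":0,"jaw":-1},{"tx":-0.6,"ty":-6,"tz":8,"turn":0,"jaw":-1},{"tx":-0.6,"ty":-6,"tz":10,"turn":0,"jaw":-1},{"tx":-0.6,"ty":-6,"tz":10,"turn":0,"jaw":-1}]}}

```text
time_s: 10.18
position: [0.5056, 0.2136, 0.0595]
tool_rot: [[-0.999, 0.014, -0.043], [0.015, 1.0, -0.014], [0.043, -0.014, -0.999]]
ft_force: [-1.1, 0.5, -0.3]
grip_width: 0.0004
```

```bash
python3 -c "
from h import *
togo(.512,.214,.024,89.2); print(np.round(telemetry.observe()['tool_rot'],3))"
```

```text
10.1833 [0.5056 0.2136 0.0595] [-1.1  0.5 -0.3] 0.0004014061209199368
yaw 89.2 tx,ty,tz [-0.79  0.1   3.52] turn -0.0
[[-0.999  0.014 -0.043]
 [ 0.015  1.    -0.014]
 [ 0.043 -0.014 -0.999]]
```

Request:
{"method": "apply_moves", "body": {"motion": [{"tx":-0.6,"ty":0.1,"tz":1.5,"turn":0,"jaw":-1},{"tx":-0.6,"ty":0.1,"tz":2.7,"turn":0,"jaw":-1},{"tx":-0.7,"ty":0.1,"tz":3.4,"turn":0,"jaw":-1},{"tx":-0.7,"ty":0.1,"tz":3.5,"turn":0,"jaw":-1},{"tx":-0.7,"ty":0.1,"tz":3.5,"turn":0,"jaw":-1}]}}

```text
time_s: 10.6
position: [0.5117, 0.2143, 0.0246]
tool_rot: [[-0.999, 0.014, -0.042], [0.014, 1.0, -0.013], [0.042, -0.014, -0.999]]
ft_force: [0.5, -0.1, 0.5]
grip_width: 0.0001
```

Request:
{"method": "apply_moves", "body": {"motion": [{"tx":-0.3,"ty":0,"tz":0,"turn":0,"jaw":-1},{"tx":-0.6,"ty":0,"tz":0,"turn":0,"jaw":-1},{"tx":-0.9,"ty":0,"tz":0,"turn":0,"jaw":-1},{"tx":-1.0,"ty":0,"tz":0,"turn":0,"jaw":-1}]}}

```text
time_s: 10.93
position: [0.5225, 0.2142, 0.0246]
tool_rot: [[-0.999, 0.014, -0.041], [0.014, 1.0, -0.013], [0.041, -0.014, -0.999]]
ft_force: [0.2, -0.3, -0.6]
grip_width: 0.0002
```

Request:
{"method": "apply_moves", "body": {"motion": [{"tx":-0.1,"ty":0,"tz":0,"turn":0,"jaw":-1},{"tx":-0.2,"ty":0,"tz":0,"turn":0,"jaw":-1},{"tx":-0.2,"ty":0,"tz":0,"turn":0,"jaw":-1}]}}

```text
time_s: 11.18
position: [0.5243, 0.2142, 0.0247]
tool_rot: [[-0.999, 0.014, -0.042], [0.014, 1.0, -0.013], [0.041, -0.014, -0.999]]
ft_force: [-1.2, -0.3, 3.0]
grip_width: 0.0002
```

Request:
{"method": "apply_moves", "body": {"motion": [{"tx":-0.1,"ty":0,"tz":0,"turn":0,"jaw":-1},{"tx":-0.2,"ty":0,"tz":0,"turn":0,"jaw":-1},{"tx":-0.2,"ty":0,"tz":0,"turn":0,"jaw":-1}]}}

```text
time_s: 11.43
position: [0.5261, 0.2141, 0.0247]
tool_rot: [[-0.999, 0.014, -0.042], [0.015, 1.0, -0.013], [0.042, -0.014, -0.999]]
ft_force: [-3.9, 0.3, 3.8]
grip_width: 0.0001
```

Request:
{"method": "apply_moves", "body": {"motion": [{"tx":-0.1,"ty":0,"tz":0,"turn":0,"jaw":-1},{"tx":-0.2,"ty":0,"tz":0,"turn":0,"jaw":-1},{"tx":-0.2,"ty":0,"tz":0,"turn":0,"jaw":-1}]}}

```text
time_s: 11.68
position: [0.5265, 0.2142, 0.0245]
tool_rot: [[-0.999, 0.014, -0.046], [0.014, 1.0, -0.014], [0.046, -0.014, -0.999]]
ft_force: [-9.6, 0.1, 7.8]
grip_width: 0.0
```

Request:
{"method": "apply_moves", "body": {"motion": [{"tx":1.2,"ty":0,"tz":0,"turn":0,"jaw":-1},{"tx":1.2,"ty":0,"tz":-2,"turn":0,"jaw":-1},{"tx":1.2,"ty":4,"tz":-3,"turn":0,"jaw":-1},{"tx":1.2,"ty":8,"tz":-3,"turn":0,"jaw":-1},{"tx":1.2,"ty":11.2,"tz":-3,"turn":0,"jaw":-1}]}}

```text
time_s: 12.1
position: [0.5184, 0.329, 0.0545]
tool_rot: [[-0.999, 0.014, -0.043], [0.015, 1.0, -0.012], [0.043, -0.013, -0.999]]
ft_force: [0.3, 0.0, 0.5]
grip_width: -0.0
```

```bash
python3 -c "
from h import *
togo(.514,.326,.0245,89.2); print(np.round(telemetry.observe()['tool_rot'],3))"
```

```text
12.1 [0.5184 0.329  0.0545] [0.3 0.  0.5] -9.744242600714284e-06
yaw 89.2 tx,ty,tz [ 0.3  -0.26  3.02] turn -0.0
[[-0.999  0.014 -0.043]
 [ 0.015  1.    -0.012]
 [ 0.043 -0.013 -0.999]]
```

Request:
{"method": "apply_moves", "body": {"motion": [{"tx":0.3,"ty":-0.26,"tz":1.5,"turn":0,"jaw":-1},{"tx":0.3,"ty":-0.26,"tz":2.6,"turn":0,"jaw":-1},{"tx":0.3,"ty":-0.26,"tz":3,"turn":0,"jaw":-1},{"tx":0.3,"ty":-0.26,"tz":3,"turn":0,"jaw":-1}]}}

```text
time_s: 12.43
position: [0.5138, 0.325, 0.0232]
tool_rot: [[-0.999, 0.015, -0.045], [0.016, 1.0, -0.013], [0.045, -0.014, -0.999]]
ft_force: [-0.1, -1.0, 0.0]
grip_width: 0.0004
```

Request:
{"method": "apply_moves", "body": {"motion": [{"tx":-0.4,"ty":0,"tz":0,"turn":0,"jaw":-1},{"tx":-0.8,"ty":0,"tz":0,"turn":0,"jaw":-1},{"tx":-1.1,"ty":0,"tz":0,"turn":0,"jaw":-1},{"tx":-1.1,"ty":0,"tz":0,"turn":0,"jaw":-1}]}}

```text
time_s: 12.77
position: [0.5261, 0.3244, 0.0232]
tool_rot: [[-0.999, 0.016, -0.044], [0.017, 1.0, -0.013], [0.044, -0.013, -0.999]]
ft_force: [0.2, 0.1, -0.8]
grip_width: 0.0001
```

Request:
{"method": "apply_moves", "body": {"motion": [{"tx":-0.1,"ty":0,"tz":0,"turn":0,"jaw":-1},{"tx":-0.2,"ty":0,"tz":0,"turn":0,"jaw":-1},{"tx":-0.3,"ty":0,"tz":0,"turn":0,"jaw":-1},{"tx":-0.3,"ty":0,"tz":0,"turn":0,"jaw":-1}]}}

```text
time_s: 13.1
position: [0.5279, 0.3243, 0.0232]
tool_rot: [[-0.999, 0.016, -0.047], [0.017, 1.0, -0.013], [0.047, -0.014, -0.999]]
ft_force: [-5.8, -0.3, 3.8]
grip_width: 0.0004
```

Request:
{"method": "apply_moves", "body": {"motion": [{"tx":-0.1,"ty":0,"tz":0,"turn":0,"jaw":-1},{"tx":-0.2,"ty":0,"tz":0,"turn":0,"jaw":-1},{"tx":-0.2,"ty":0,"tz":0,"turn":0,"jaw":-1}]}}

```text
time_s: 13.35
position: [0.5281, 0.3242, 0.0231]
tool_rot: [[-0.999, 0.016, -0.051], [0.016, 1.0, -0.014], [0.051, -0.015, -0.999]]
ft_force: [-9.3, -0.2, 6.0]
grip_width: 0.0001
```

Request:
{"method": "apply_moves", "body": {"motion": [{"tx":1.2,"ty":0,"tz":0,"turn":0,"jaw":-1},{"tx":1.2,"ty":-1,"tz":-3,"turn":0,"jaw":0.4},{"tx":1.2,"ty":-4,"tz":-7,"turn":0,"jaw":0.4},{"tx":1.2,"ty":-5,"tz":-11,"turn":0,"jaw":0.4},{"tx":1.2,"ty":-5.5,"tz":-15,"turn":0,"jaw":0.4}]}}

```text
time_s: 13.77
position: [0.5225, 0.2708, 0.1699]
tool_rot: [[-0.998, 0.017, -0.052], [0.018, 1.0, -0.015], [0.052, -0.016, -0.999]]
ft_force: [1.1, 0.1, -0.2]
grip_width: 0.0482
```

Request:
{"method": "apply_moves", "body": {"motion": [{"tx":0,"ty":0,"tz":0,"turn":0,"jaw":0.4},{"tx":0,"ty":0,"tz":0,"turn":0,"jaw":0.4}]}}

```text
time_s: 13.93
position: [0.5237, 0.2706, 0.1727]
tool_rot: [[-0.999, 0.018, -0.046], [0.018, 1.0, -0.013], [0.046, -0.014, -0.999]]
ft_force: [-0.0, 0.5, -0.9]
grip_width: 0.0597
```

```bash
python3 - <<'E'
from meas import *
s=state(); print(np.round(s['tool_rot'],3))
c=P('wrist'); a,d=get_image('wrist'); save('w7',a); W=depthpts(c,d)
print('A'); comp(W,c,(.5,.616),(.296,.348),(.006,.0108),.01)
print('B'); comp(W,c,(.5,.614),(.184,.237),(.006,.0108),.01)
print('stops'); comp(W,c,(.5,.66),(.05,.42),(.0110,.016),.012,40)
E
```

```text
13.9333 [0.5237 0.2706 0.1727] [-0.   0.5 -0.9] 0.05971685113604401
[[-0.999  0.018 -0.046]
 [ 0.018  1.    -0.013]
 [ 0.046 -0.014 -0.999]]
A
2302 [331. 246.] c [0.5759 0.3263] wh [0.044  0.0796] a 89.3 z 0.0099
B
2474 [226. 247.] c [0.574  0.2149] wh [0.0442 0.0791] a 89.9 z 0.0099
stops
179 [141. 223.] c [0.5426 0.1328] wh [0.0116 0.0175] a 86.5 z 0.0121
184 [252. 224.] c [0.5443 0.2447] wh [0.0119 0.0177] a 89.4 z 0.0123
198 [364. 224.] c [0.5468 0.3554] wh [0.0119 0.0179] a 87.9 z 0.0122
52 [420. 249.] c [0.5752 0.4142] wh [0.0054 0.026 ] a 72.9 z 0.0135
989 [135. 290.] c [0.6115 0.1129] wh [0.0313 0.0951] a 0.5 z 0.0121
1427 [273. 292.] c [0.6147 0.2659] wh [0.1241 0.0316] a 88.9 z 0.0121
```

```bash
python3 - <<'E'
from meas import *
f=np.load('w1.npz'); cw=(f['K'],f['D'],f['R'],f['t']); W=depthpts(cw,f['d'])
ct=P('top'); a,d=get_image('top'); V=depthpts(ct,d); save('top1',a)
X=(.48,.64); Y=(-.18,.02)
for n,c,Q in (('w1',cw,W),('top',ct,V)):
    print(n,'floor');comp(Q,c,X,Y,(.003,.010),.006,100)
    print('blocks');comp(Q,c,X,Y,(.031,.038),.034,8)
    print('walls');comp(Q,c,X,Y,(.039,.0505),.042,20)
    for x in np.arange(.47,.66,.01):
        r=[]
        for y in np.arange(-.17,.02,.01):
            m=(abs(Q[...,0]-x)<.005)&(abs(Q[...,1]-y)<.005)&(Q[...,2]<.25); r.append('%4.0f'%(1e3*np.percentile(Q[m][:,2],90)) if m.sum() else '  --')
        print('%.2f'%x,' '.join(r))
E
```

```text
w1 floor
288 [ 68. 219.] c [ 0.5333 -0.0577] wh [0.1553 0.0783] a 52.3 z 0.0065
2115 [ 38. 234.] c [ 0.5718 -0.0974] wh [0.0762 0.0943] a 2.1 z 0.0060
blocks
256 [ 71. 233.] c [ 0.5589 -0.0204] wh [0.1006 0.0293] a 15.7 z 0.0343
119 [ 52. 214.] c [ 0.5276 -0.0428] wh [0.0255 0.0088] a 89.9 z 0.0339
70 [  5. 215.] c [ 0.5289 -0.1137] wh [0.0192 0.0089] a 89.9 z 0.0337
476 [ 38. 260.] c [ 0.5994 -0.0854] wh [0.1125 0.0322] a 83.0 z 0.0339
walls
997 [ 43. 255.] c [ 0.5675 -0.0793] wh [0.1032 0.1273] a 1.1 z 0.0427
0.47   --   --   --   -0    1    1    0    0    0    0    0    1    1    1    1    1    1    0    0
0.48   --   --   --    0    0    0    1    1    1    0    0    1    0    1    0    0    0    1    1
0.49   --   --   --    0    1    0    1    1    0    0    1   -0  101  108  108  107    0    0    1
0.50   --   --   -0    1    0    0    0    0    0   -0   76   75   93   91   90   90    0    0    1
0.51   --   --   -0    1    0    0    0    0   57   66   65   64   71   68   58   64    1    1    1
0.52   --   --   -0    6    6    8   46   47   46   47   52   47   47   46   46   4
[... 3437 characters left out ...]

0.60   54   54   53   52   52   50   34    7    7    7    7    8   36   36   35   41    2    1    0
0.61   53   53   53   53   51   51   54   50   51   51   51   54   54   53   53   53    1    1    2
0.62   53   53   53   70   68   71   68   69   68   73   70   71   70   72   74   71    2   -0    1
0.63   53   52   54   84   87   86   87   89   87   87   87   88   90   90   91   90    1    1    1
0.64   53   53   --   93   93   93   94   94   94   94   94   93   94   93   94   90    2    1    1
0.65   53   52   --   --   --   --   --   --   --   --   --   --   --   --    4    1    1   -0    1
0.66   25   --   --   --   --   --   --   --   --   --   --   --   --   --    9   10   13    1    2
```

Request:
{"method": "apply_moves", "body": {"motion": [{"tx":0.5,"ty":-3.5,"tz":-2,"turn":0,"jaw":0.4},{"tx":1,"ty":-7.5,"tz":-3,"turn":0,"jaw":0.4},{"tx":1.5,"ty":-11.5,"tz":-4,"turn":0,"jaw":0.4},{"tx":2,"ty":-15.5,"tz":-5,"turn":0,"jaw":0.4},{"tx":2,"ty":-19,"tz":-6,"turn":0,"jaw":0.4}]}}

```text
time_s: 14.45
position: [0.5009, 0.0806, 0.2322]
tool_rot: [[-0.998, 0.016, -0.056], [0.017, 1.0, -0.015], [0.056, -0.016, -0.998]]
ft_force: [0.8, 0.3, -0.1]
grip_width: 0.0594
```

Request:
{"method": "apply_moves", "body": {"motion": [{"tx":0,"ty":-4,"tz":-1,"turn":0,"jaw":0.4},{"tx":0,"ty":-8,"tz":-1,"turn":0,"jaw":0.4},{"tx":0,"ty":-12,"tz":-1,"turn":0,"jaw":0.4},{"tx":0,"ty":-15,"tz":-1,"turn":0,"jaw":0.4},{"tx":0,"ty":-15,"tz":-1,"turn":0,"jaw":0.4}]}}

```text
time_s: 14.87
position: [0.4989, -0.0736, 0.2428]
tool_rot: [[-0.998, 0.021, -0.059], [0.022, 1.0, -0.015], [0.059, -0.016, -0.998]]
ft_force: [0.1, -0.2, 0.1]
grip_width: 0.0601
```

```bash
python3 - <<'E'
from meas import *
s=state(); print(np.round(s['tool_rot'],3))
c=P('wrist'); a,d=get_image('wrist'); save('w8',a); np.savez('w8.npz',a=a,d=d,K=c[0],D=c[1],R=c[2],t=c[3]);W=depthpts(c,d)
X=(.48,.64); Y=(-.18,.02)
print('floor');comp(W,c,X,Y,(.003,.010),.006,100)
print('blocks');comp(W,c,X,Y,(.031,.037),.034,15)
print('walls');comp(W,c,X,Y,(.039,.0445),.042,20)
print('nearwall');comp(W,c,X,Y,(.045,.0495),.047,20)
print('stud/flap');comp(W,c,(.43,.52),Y,(.06,.15),.1,20)
E
```

```text
14.8667 [ 0.4989 -0.0736  0.2428] [ 0.1 -0.2  0.1] 0.06007891329574449
[[-0.998  0.021 -0.059]
 [ 0.022  1.    -0.015]
 [ 0.059 -0.016 -0.998]]
floor
4224 [274. 243.] c [ 0.5701 -0.0822] wh [0.0772 0.1166] a 1.2 z 0.0060
blocks
244 [309. 218.] c [ 0.5283 -0.0405] wh [0.0322 0.0119] a 89.1 z 0.0338
238 [235. 221.] c [ 0.5295 -0.1244] wh [0.0327 0.0096] a 89.2 z 0.0339
722 [278. 274.] c [ 0.5908 -0.0897] wh [0.1348 0.0608] a 67.0 z 0.0339
81 [203. 247.] c [ 0.5621 -0.163 ] wh [0.0446 0.0034] a 50.1 z 0.0336
walls
752 [300. 268.] c [ 0.5668 -0.0752] wh [0.0904 0.1123] a 1.5 z 0.0417
364 [216. 248.] c [ 0.5652 -0.1529] wh [0.0775 0.0444] a 14.0 z 0.0418
nearwall
175 [265. 215.] c [ 0.5186 -0.0902] wh [0.0021 0.11  ] a 1.1 z 0.0468
22 [322. 212.] c [ 0.5171 -0.0265] wh [0.0131 0.0011] a 89.1 z 0.0470
56 [211. 259.] c [ 0.5717 -0.1516] wh [0.042  0.0036] a 50.8 z 0.0475
22 [234. 276.] c [ 0.5923 -0.128 ] wh [0.0153 0.0027] a 40.1 z 0.0479
341 [278. 290.] c [ 0.6111 -0.076 ] wh [0.0072 0.1172] a 1.1 z 0.0475
stud/flap
2134 [268. 202.] c [ 0.4824 -0.0839] wh [0.0373 0.1286] a 1.1 z 0.1030
```

View pics/w8.png

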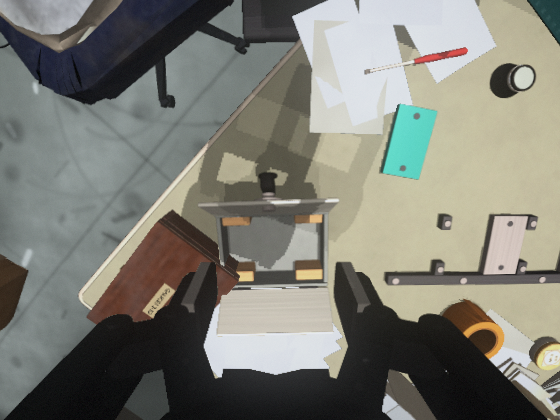

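Picture 8: the open case seen from above, with its wooden blocks at (237,221), (309,218), (238,270) and (309,272). The stud is at (268,182) on the near flap, the far flap at (275,312), and a brown box touches the far-right corner. Small tool tilt has crept in, so I'll see whether upward moves take it back out.

Request:
{"method": "apply_moves", "body": {"motion": [{"tx":0,"ty":0,"tz":-3,"turn":0,"jaw":0.4},{"tx":0,"ty":0,"tz":-7,"turn":0,"jaw":0.4},{"tx":0,"ty":0,"tz":-11,"turn":0,"jaw":0.4},{"tx":0,"ty":0,"tz":-15,"turn":0,"jaw":0.4}]}}

```text
time_s: 15.25
position: [0.5076, -0.0677, 0.3932]
tool_rot: [[-0.998, 0.018, -0.061], [0.019, 1.0, -0.013], [0.061, -0.014, -0.998]]
ft_force: [0.6, -0.7, -0.2]
grip_width: 0.06
```

Request:
{"method": "apply_moves", "body": {"motion": [{"tx":0,"ty":0,"tz":0,"turn":0,"jaw":0.4}]}}

```text
time_s: 15.33
position: [0.509, -0.0667, 0.3994]
tool_rot: [[-0.999, 0.016, -0.051], [0.017, 1.0, -0.017], [0.051, -0.017, -0.999]]
ft_force: [1.2, 0.4, 0.9]
grip_width: 0.06
```

Request:
{"method": "apply_moves", "body": {"motion": [{"tx":0,"ty":0,"tz":0,"turn":0,"jaw":0.4}]}}

```text
time_s: 15.42
position: [0.5095, -0.0655, 0.3992]
tool_rot: [[-0.999, 0.014, -0.051], [0.015, 1.0, -0.016], [0.051, -0.017, -0.999]]
ft_force: [0.2, 0.9, -0.1]
grip_width: 0.0598
```

Request:
{"method": "apply_moves", "body": {"motion": [{"tx":0,"ty":0,"tz":0,"turn":0,"jaw":0.4},{"tx":0,"ty":0,"tz":0,"turn":0,"jaw":0.4}]}}

```text
time_s: 15.58
position: [0.5095, -0.0646, 0.3976]
tool_rot: [[-0.998, 0.013, -0.054], [0.014, 1.0, -0.015], [0.053, -0.016, -0.998]]
ft_force: [0.0, -0.4, -0.2]
grip_width: 0.0597
```

Request:
{"method": "apply_moves", "body": {"motion": [{"tx":0,"ty":0,"tz":4,"turn":0,"jaw":0.4},{"tx":0,"ty":0,"tz":8,"turn":0,"jaw":0.4},{"tx":0,"ty":0,"tz":12,"turn":0,"jaw":0.4}]}}

```text
time_s: 15.83
position: [0.5021, -0.0658, 0.275]
tool_rot: [[-0.998, 0.013, -0.055], [0.014, 1.0, -0.015], [0.055, -0.015, -0.998]]
ft_force: [1.3, -0.9, 0.7]
grip_width: 0.0599
```

Request:
{"method": "apply_moves", "body": {"motion": [{"tx":0,"ty":0,"tz":0,"turn":0,"jaw":0.4}]}}

```text
time_s: 15.92
position: [0.4986, -0.0645, 0.2672]
tool_rot: [[-0.997, 0.012, -0.071], [0.013, 1.0, -0.009], [0.07, -0.01, -0.997]]
ft_force: [-0.0, -0.1, -1.6]
grip_width: 0.0597
```

Request:
{"method": "apply_moves", "body": {"motion": [{"tx":0,"ty":0,"tz":0,"turn":0,"jaw":0.4},{"tx":0,"ty":0,"tz":0,"turn":0,"jaw":0.4}]}}

```text
time_s: 16.08
position: [0.4987, -0.0644, 0.2674]
tool_rot: [[-0.997, 0.012, -0.072], [0.013, 1.0, -0.008], [0.072, -0.009, -0.997]]
ft_force: [0.7, -0.5, 0.1]
grip_width: 0.0597
```

Request:
{"method": "apply_moves", "body": {"motion": [{"tx":-1,"ty":3.5,"tz":0,"turn":0,"jaw":0.4},{"tx":-2,"ty":7.5,"tz":1,"turn":0,"jaw":0.4},{"tx":-3,"ty":11,"tz":2,"turn":0,"jaw":0.4},{"tx":-4,"ty":13,"tz":2,"turn":0,"jaw":0.4},{"tx":-4,"ty":14,"tz":2,"turn":0,"jaw":0.4}]}}

```text
time_s: 16.5
position: [0.5406, 0.0775, 0.2447]
tool_rot: [[-0.998, 0.01, -0.069], [0.01, 1.0, -0.008], [0.069, -0.009, -0.998]]
ft_force: [-0.6, -0.6, 0.5]
grip_width: 0.0596
```

Request:
{"method": "apply_moves", "body": {"motion": [{"tx":-1,"ty":3.5,"tz":2,"turn":0,"jaw":0.4},{"tx":-2,"ty":7.5,"tz":4,"turn":0,"jaw":0.4},{"tx":-3,"ty":11,"tz":5,"turn":0,"jaw":0.4},{"tx":-3,"ty":13,"tz":6,"turn":0,"jaw":0.4},{"tx":-3,"ty":14,"tz":6,"turn":0,"jaw":0.4}]}}

```text
time_s: 16.92
position: [0.5677, 0.219, 0.181]
tool_rot: [[-0.998, 0.007, -0.069], [0.008, 1.0, -0.009], [0.069, -0.009, -0.998]]
ft_force: [-0.1, -0.3, -0.6]
grip_width: 0.0602
```

```bash
python3 - <<'E'
from meas import *
togo(.574,.2152,.06,89.2)
c=P('wrist'); a,d=get_image('wrist'); W=depthpts(c,d)
print('A'); comp(W,c,(.5,.616),(.296,.348),(.006,.0108),.01)
print('B'); comp(W,c,(.5,.614),(.184,.237),(.006,.0108),.01)
E
```

```text
16.9167 [0.5677 0.219  0.181 ] [-0.1 -0.3 -0.6] 0.06017197169724426
yaw 89.6 tx,ty,tz [-1.47 -0.27 12.03] turn 0.4
A
2740 [382. 212.] c [0.577  0.3255] wh [0.0456 0.0787] a 89.4 z 0.0099
B
2927 [273. 209.] c [0.5743 0.2151] wh [0.0441 0.0786] a 89.3 z 0.0099
```

Request:
{"method": "apply_moves", "body": {"motion": [{"tx":-1,"ty":-0.3,"tz":3.5,"turn":0.4,"jaw":0.4},{"tx":-1.5,"ty":-0.3,"tz":7,"turn":0.4,"jaw":0.4},{"tx":-1.5,"ty":-0.3,"tz":10,"turn":0.4,"jaw":0.4},{"tx":-1.5,"ty":-0.3,"tz":12,"turn":0.4,"jaw":0.4},{"tx":-1.5,"ty":-0.3,"tz":12,"turn":0.4,"jaw":0.4}]}}

```text
time_s: 17.38
position: [0.5738, 0.2132, 0.0594]
tool_rot: [[-0.997, 0.015, -0.073], [0.016, 1.0, -0.009], [0.073, -0.01, -0.997]]
ft_force: [-1.1, 0.4, 0.1]
grip_width: 0.0595
```

```bash
python3 - <<'E'
from meas import *
togo(.574,.2152,.0205,89.2)
E
```

```text
17.3833 [0.5738 0.2132 0.0594] [-1.1  0.4  0.1] 0.059495137951727846
yaw 89.1 tx,ty,tz [-0.3   0.24  3.88] turn -0.1
```

Request:
{"method": "apply_moves", "body": {"motion": [{"tx":-0.3,"ty":0.2,"tz":1.5,"turn":0,"jaw":0.4},{"tx":-0.3,"ty":0.2,"tz":2.8,"turn":0,"jaw":0.4},{"tx":-0.3,"ty":0.2,"tz":3.5,"turn":0,"jaw":0.4},{"tx":-0.3,"ty":0.2,"tz":3.8,"turn":0,"jaw":0.4},{"tx":-0.3,"ty":0.2,"tz":3.8,"turn":0,"jaw":0.4}]}}

```text
time_s: 17.8
position: [0.5748, 0.2143, 0.0225]
tool_rot: [[-0.997, 0.016, -0.071], [0.017, 1.0, -0.009], [0.071, -0.01, -0.997]]
ft_force: [-0.5, 0.9, -1.2]
grip_width: 0.06
```

Request:
{"method": "apply_moves", "body": {"motion": [{"tx":0,"ty":0,"tz":0,"turn":0,"jaw":-0.5},{"tx":0,"ty":0,"tz":0,"turn":0,"jaw":-0.5},{"tx":0,"ty":0,"tz":0,"turn":0,"jaw":-0.5},{"tx":0,"ty":0,"tz":0,"turn":0,"jaw":-0.5}], "squeeze": 90}}

```text
time_s: 18.13
position: [0.5774, 0.2159, 0.0271]
tool_rot: [[-0.998, 0.016, -0.062], [0.016, 1.0, -0.006], [0.062, -0.007, -0.998]]
ft_force: [-1.4, 5.5, 21.6]
grip_width: 0.0217
```

Request:
{"method": "apply_moves", "body": {"motion": [{"tx":0,"ty":0,"tz":-1,"turn":0,"jaw":-0.5},{"tx":0,"ty":0,"tz":-4,"turn":0,"jaw":-0.5},{"tx":0,"ty":0,"tz":-8,"turn":0,"jaw":-0.5},{"tx":0,"ty":0,"tz":-11.5,"turn":0,"jaw":-0.5}]}}

```text
time_s: 18.47
position: [0.5847, 0.2166, 0.145]
tool_rot: [[-0.998, 0.015, -0.061], [0.016, 1.0, -0.006], [0.06, -0.007, -0.998]]
ft_force: [1.0, 0.3, 0.6]
grip_width: 0.0216
```

Request:
{"method": "apply_moves", "body": {"motion": [{"tx":0,"ty":0,"tz":0,"turn":0,"jaw":-0.5}]}}

```text
time_s: 18.55
position: [0.5875, 0.217, 0.1532]
tool_rot: [[-0.999, 0.015, -0.048], [0.016, 1.0, -0.004], [0.047, -0.004, -0.999]]
ft_force: [0.2, 0.6, -0.4]
grip_width: 0.0212
```

Request:
{"method": "apply_moves", "body": {"motion": [{"tx":0,"ty":-3,"tz":0,"turn":0,"jaw":-0.5},{"tx":0,"ty":-7,"tz":0,"turn":0,"jaw":-0.5},{"tx":0,"ty":-11,"tz":0,"turn":0,"jaw":-0.5},{"tx":0,"ty":-14,"tz":0,"turn":0,"jaw":-0.5},{"tx":0,"ty":-15,"tz":0,"turn":0,"jaw":-0.5}]}}

```text
time_s: 18.97
position: [0.5853, 0.063, 0.155]
tool_rot: [[-0.999, 0.019, -0.046], [0.019, 1.0, -0.005], [0.046, -0.006, -0.999]]
ft_force: [-0.4, 1.1, -0.7]
grip_width: 0.0213
```

```bash
python3 - <<'E'
from meas import *
togo(.565,-.082,.14,91.1)
E
```

```text
18.9667 [0.5853 0.063  0.155 ] [-0.4  1.1 -0.7] 0.021342921835700242
yaw 88.9 tx,ty,tz [  1.68 -14.53   1.66] turn -2.2
```

The fingers closed over the top of the plate because I was about 3 mm too high. Going back to look again and regrasp lower.

Request:
{"method": "apply_moves", "body": {"motion": [{"tx":0,"ty":3,"tz":0,"turn":0,"jaw":0.4},{"tx":0.5,"ty":7,"tz":0,"turn":0,"jaw":0.4},{"tx":1,"ty":11,"tz":0,"turn":0,"jaw":0.4},{"tx":1,"ty":14.5,"tz":0,"turn":-0.2,"jaw":0.4},{"tx":1,"ty":15.2,"tz":0,"turn":-0.2,"jaw":0.4}]}}

```text
time_s: 19.38
position: [0.5773, 0.2204, 0.1554]
tool_rot: [[-0.999, 0.011, -0.045], [0.011, 1.0, -0.003], [0.045, -0.004, -0.999]]
ft_force: [0.4, 0.5, -0.6]
grip_width: 0.0596
```

```bash
python3 - <<'E'
from meas import *
togo(.574,.2152,.06,89.2)
c=P('wrist'); a,d=get_image('wrist'); W=depthpts(c,d)
print('A'); comp(W,c,(.5,.616),(.296,.348),(.006,.0108),.01)
print('B'); comp(W,c,(.5,.614),(.184,.237),(.006,.0108),.01)
E
```

```text
19.3833 [0.5773 0.2204 0.1554] [ 0.4  0.5 -0.6] 0.05963320522898236
yaw 89.4 tx,ty,tz [-0.1  -0.49  9.54] turn 0.2
A
3234 [390. 205.] c [0.5766 0.3256] wh [0.0458 0.0786] a 89.2 z 0.0100
B
3591 [261. 202.] c [0.5743 0.2067] wh [0.0448 0.0796] a 88.2 z 0.0099
```

Request:
{"method": "apply_moves", "body": {"motion": [{"tx":-0.1,"ty":-1.3,"tz":3,"turn":0.2,"jaw":0.4},{"tx":-0.15,"ty":-1.35,"tz":6,"turn":0.2,"jaw":0.4},{"tx":-0.15,"ty":-1.35,"tz":8.5,"turn":0.2,"jaw":0.4},{"tx":-0.15,"ty":-1.35,"tz":10,"turn":0.2,"jaw":0.4},{"tx":-0.15,"ty":-1.35,"tz":10,"turn":0.2,"jaw":0.4}]}}

```text
time_s: 19.85
position: [0.573, 0.2042, 0.0524]
tool_rot: [[-0.999, 0.015, -0.051], [0.015, 1.0, -0.005], [0.051, -0.006, -0.999]]
ft_force: [-0.7, -0.6, -0.2]
grip_width: 0.0599
```

```bash
python3 - <<'E'
from meas import *
togo(.5745,.2067,.0175,89.2)
E
```

```text
19.85 [0.573  0.2042 0.0524] [-0.7 -0.6 -0.2] 0.05987754931756549
yaw 89.1 tx,ty,tz [-0.33  0.27  3.48] turn -0.1
```

Request:
{"method": "apply_moves", "body": {"motion": [{"tx":-0.3,"ty":0.2,"tz":1.5,"turn":0,"jaw":0.4},{"tx":-0.3,"ty":0.25,"tz":2.8,"turn":0,"jaw":0.4},{"tx":-0.3,"ty":0.25,"tz":3.4,"turn":0,"jaw":0.4},{"tx":-0.3,"ty":0.25,"tz":3.5,"turn":0,"jaw":0.4},{"tx":-0.3,"ty":0.25,"tz":3.5,"turn":0,"jaw":0.4}]}}

```text
time_s: 20.27
position: [0.5747, 0.2062, 0.0183]
tool_rot: [[-0.999, 0.015, -0.05], [0.015, 1.0, -0.005], [0.05, -0.006, -0.999]]
ft_force: [0.5, -0.5, 0.5]
grip_width: 0.0598
```

Request:
{"method": "apply_moves", "body": {"motion": [{"tx":0,"ty":0,"tz":0.1,"turn":0,"jaw":0.4},{"tx":0,"ty":0,"tz":0.1,"turn":0,"jaw":0.4}]}}

```text
time_s: 20.43
position: [0.5752, 0.2062, 0.0183]
tool_rot: [[-0.999, 0.015, -0.048], [0.016, 1.0, -0.005], [0.048, -0.005, -0.999]]
ft_force: [-0.1, -0.5, -0.3]
grip_width: 0.0599
```

Request:
{"method": "apply_moves", "body": {"motion": [{"tx":0,"ty":0,"tz":0.2,"turn":0,"jaw":0.4},{"tx":0,"ty":0,"tz":0.2,"turn":0,"jaw":0.4},{"tx":0,"ty":0,"tz":0.2,"turn":0,"jaw":0.4}]}}

```text
time_s: 20.68
position: [0.5752, 0.2062, 0.0166]
tool_rot: [[-0.999, 0.015, -0.047], [0.015, 1.0, -0.005], [0.047, -0.005, -0.999]]
ft_force: [0.1, 0.2, -0.4]
grip_width: 0.06
```

Request:
{"method": "apply_moves", "body": {"motion": [{"tx":0,"ty":0,"tz":0,"turn":0,"jaw":0},{"tx":0,"ty":0,"tz":0,"turn":0,"jaw":-0.2},{"tx":0,"ty":0,"tz":0,"turn":0,"jaw":-0.2},{"tx":0,"ty":0,"tz":0,"turn":0,"jaw":-0.2},{"tx":0,"ty":0,"tz":0,"turn":0,"jaw":-0.2}], "squeeze": 70}}

```text
time_s: 21.1
position: [0.5754, 0.2063, 0.0172]
tool_rot: [[-0.999, 0.015, -0.047], [0.015, 1.0, -0.005], [0.047, -0.005, -0.999]]
ft_force: [-1.2, -0.9, 4.9]
grip_width: 0.0427
```

Gripped. Sliding it left into the side stops again before lifting.

Request:
{"method": "apply_moves", "body": {"motion": [{"tx":0,"ty":0.3,"tz":0,"turn":0,"jaw":-0.2},{"tx":0,"ty":0.6,"tz":0,"turn":0,"jaw":-0.2},{"tx":-0.1,"ty":0.9,"tz":0,"turn":0,"jaw":-0.2},{"tx":-0.2,"ty":1.1,"tz":0,"turn":0,"jaw":-0.2},{"tx":-0.2,"ty":1.1,"tz":0,"turn":0,"jaw":-0.2}]}}

```text
time_s: 21.52
position: [0.5758, 0.2157, 0.0172]
tool_rot: [[-0.999, 0.014, -0.052], [0.015, 1.0, -0.009], [0.052, -0.01, -0.999]]
ft_force: [-9.0, -12.8, 10.0]
grip_width: 0.043
```

Request:
{"method": "apply_moves", "body": {"motion": [{"tx":0,"ty":0,"tz":0,"turn":0,"jaw":-0.2},{"tx":0,"ty":0,"tz":0,"turn":0,"jaw":-0.2},{"tx":0,"ty":0,"tz":0,"turn":0,"jaw":-0.2}]}}

```text
time_s: 21.77
position: [0.5756, 0.2156, 0.0173]
tool_rot: [[-0.999, 0.014, -0.053], [0.015, 1.0, -0.009], [0.053, -0.01, -0.999]]
ft_force: [-2.7, -4.3, 4.1]
grip_width: 0.0427
```

```bash
python3 - <<'E'
from meas import *
state()
c=P('wrist'); a,d=get_image('wrist'); W=depthpts(c,d)
print('B'); comp(W,c,(.5,.56),(.184,.2375),(.006,.0108),.01);comp(W,c,(.5,.56),(.184,.26),(.011,.016),.012)
E
```

```text
21.7667 [0.5756 0.2156 0.0173] [-2.7 -4.3  4.1] 0.04269185802644936
B
4237 [275. 228.] c [0.5473 0.2154] wh [0.0445 0.0258] a 89.4 z 0.0100
879 [338. 224.] c [0.5447 0.2441] wh [0.012  0.0174] a 89.2 z 0.0123
```

Request:
{"method": "apply_moves", "body": {"motion": [{"tx":0,"ty":0,"tz":-1,"turn":0,"jaw":-0.2},{"tx":0,"ty":0,"tz":-4,"turn":0,"jaw":-0.2},{"tx":0,"ty":0,"tz":-8,"turn":0,"jaw":-0.2},{"tx":0,"ty":0,"tz":-12,"turn":0,"jaw":-0.2}]}}

```text
time_s: 22.15
position: [0.5815, 0.2172, 0.1381]
tool_rot: [[-0.998, 0.014, -0.055], [0.014, 1.0, -0.009], [0.054, -0.01, -0.998]]
ft_force: [1.6, -0.7, -2.7]
grip_width: 0.0426
```

Request:
{"method": "apply_moves", "body": {"motion": [{"tx":0,"ty":0,"tz":0,"turn":0,"jaw":-0.2}]}}

```text
time_s: 22.23
position: [0.5848, 0.2183, 0.1464]
tool_rot: [[-0.999, 0.014, -0.04], [0.014, 1.0, -0.006], [0.04, -0.006, -0.999]]
ft_force: [1.3, 0.5, -1.8]
grip_width: 0.0427
```

Request:
{"method": "apply_moves", "body": {"motion": [{"tx":0,"ty":-3,"tz":0,"turn":0,"jaw":-0.2},{"tx":0.5,"ty":-7,"tz":0,"turn":0,"jaw":-0.2},{"tx":1,"ty":-11,"tz":0,"turn":0,"jaw":-0.2},{"tx":1,"ty":-14,"tz":0,"turn":-1,"jaw":-0.2},{"tx":1,"ty":-15,"tz":0,"turn":-1,"jaw":-0.2}]}}

```text
time_s: 22.65
position: [0.5726, 0.0652, 0.1478]
tool_rot: [[-0.999, -0.002, -0.04], [-0.001, 1.0, -0.006], [0.04, -0.006, -0.999]]
ft_force: [0.4, 0.0, -2.7]
grip_width: 0.0422
```

Request:
{"method": "apply_moves", "body": {"motion": [{"tx":0,"ty":-3,"tz":0,"turn":0,"jaw":-0.2},{"tx":0,"ty":-6.5,"tz":0,"turn":0,"jaw":-0.2},{"tx":0,"ty":-10,"tz":0,"turn":0,"jaw":-0.2},{"tx":0,"ty":-13,"tz":0,"turn":-1,"jaw":-0.2},{"tx":0,"ty":-14,"tz":0,"turn":-1,"jaw":-0.2}]}}

```text
time_s: 23.07
position: [0.5732, -0.078, 0.1484]
tool_rot: [[-0.999, -0.017, -0.04], [-0.017, 1.0, -0.006], [0.04, -0.006, -0.999]]
ft_force: [0.3, 0.4, -2.8]
grip_width: 0.0429
```

```bash
python3 - <<'E'
from meas import *
togo(.5666,-.0818,.06,91.1); print(np.round(telemetry.observe()['tool_rot'],3))
c=P('wrist'); a,d=get_image('wrist'); save('w9',a); np.savez('w9.npz',a=a,d=d,K=c[0],D=c[1],R=c[2],t=c[3]);W=depthpts(c,d)
X=(.48,.64); Y=(-.18,.02)
print('floor');comp(W,c,X,Y,(.003,.010),.006,100)
print('blocks');comp(W,c,X,Y,(.031,.037),.034,25)
print('walls');comp(W,c,X,Y,(.039,.0445),.042,50)
z=telemetry.observe()['position'][2]
print('plate');comp(W,c,(.5,.565),Y,(z-.02,z+.004),z-.008,100)
E
```

```text
23.0667 [ 0.5732 -0.078   0.1484] [ 0.3  0.4 -2.8] 0.042868379999892084
yaw 91.0 tx,ty,tz [ 0.31 -0.32  8.86] turn -0.1
[[-0.999 -0.017 -0.04 ]
 [-0.017  1.    -0.006]
 [ 0.04  -0.006 -0.999]]
floor
5810 [272. 185.] c [ 0.5592 -0.0819] wh [0.0688 0.1187] a 0.6 z 0.0061
105 [177. 190.] c [ 0.5584 -0.1678] wh [0.0338 0.0038] a 50.6 z 0.0070
blocks
977 [217. 184.] c [ 0.5658 -0.1254] wh [0.0332 0.0856] a 89.2 z 0.0340
1090 [330. 191.] c [ 0.5638 -0.0377] wh [0.0874 0.0323] a 4.5 z 0.0341
155 [172. 201.] c [ 0.5621 -0.1631] wh [0.0437 0.0034] a 49.3 z 0.0336
walls
781 [191. 199.] c [ 0.564  -0.1393] wh [0.0741 0.0472] a 36.8 z 0.0418
795 [346. 213.] c [ 0.565  -0.0226] wh [0.0205 0.0895] a 80.9 z 0.0418
60 [220. 258.] c [ 0.6078 -0.1242] wh [0.0051 0.0151] a 23.7 z 0.0415
plate
6885 [276. 236.] c [ 0.5506 -0.0783] wh [0.039  0.0614] a 0.5 z 0.1410
```

View pics/w9.png

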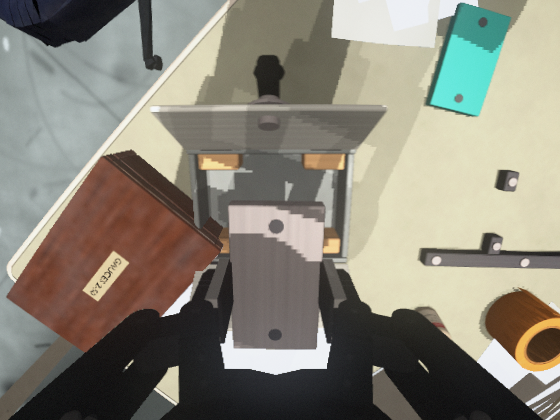

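```bash
python3 - <<'E'
from meas import *
c=P('wrist'); print('cam',-c[2].T@c[3])
togo(.567,-.0814,.075,91.1)
f=np.load('w9.npz'); W=depthpts((f['K'],f['D'],f['R'],f['t']),f['d'])
m=(W[...,2]>.06)&(W[...,2]<.13)&(W[...,0]<.53)&(W[...,0]>.44)&(abs(W[...,1]+.08)<.06); print('near flap x',W[m][:,0].min(),W[m][:,0].max(),W[m][:,2].max())
E
```

```text
cam [ 0.49535785 -0.07906709  0.2772832 ]
23.1167 [ 0.5732 -0.078   0.1483] [ 0.5 -1.5 -2.5] 0.04242735247859824
yaw 90.9 tx,ty,tz [ 0.33 -0.29  7.35] turn -0.2
near flap x 0.4634062994569832 0.5143501474699212 0.11151753963608481
```

Picture 9: plate B held above the pocket at (276,275), roughly centred. Blocks and floor give a pocket centre of about (0.565, −0.0817).

Request:
{"method": "apply_moves", "body": {"motion": [{"tx":0.3,"ty":-0.3,"tz":2,"turn":-0.2,"jaw":-0.2},{"tx":0.33,"ty":-0.3,"tz":4,"turn":-0.2,"jaw":-0.2},{"tx":0.33,"ty":-0.3,"tz":6,"turn":-0.2,"jaw":-0.2},{"tx":0.33,"ty":-0.3,"tz":7.3,"turn":-0.2,"jaw":-0.2},{"tx":0.33,"ty":-0.3,"tz":7.3,"turn":-0.2,"jaw":-0.2}]}}

```text
time_s: 23.53
position: [0.5659, -0.0797, 0.0728]
tool_rot: [[-0.999, -0.02, -0.045], [-0.02, 1.0, -0.004], [0.045, -0.003, -0.999]]
ft_force: [-0.9, 0.2, -2.3]
grip_width: 0.0426
```

Request:
{"method": "apply_moves", "body": {"motion": [{"tx":0,"ty":0,"tz":0,"turn":0,"jaw":-0.2},{"tx":0,"ty":0,"tz":0,"turn":0,"jaw":-0.2}]}}

```text
time_s: 23.7
position: [0.5662, -0.0787, 0.0732]
tool_rot: [[-0.999, -0.02, -0.045], [-0.02, 1.0, -0.004], [0.045, -0.003, -0.999]]
ft_force: [0.1, -0.1, -2.9]
grip_width: 0.0425
```

```bash
python3 - <<'E'
from meas import *
togo(.567,-.0814,.027,91.1)
c=P('wrist'); a,d=get_image('wrist'); W=depthpts(c,d)
print('blocks');comp(W,c,(.515,.56),(-.15,-.02),(.031,.037),.034,25)
z=telemetry.observe()['position'][2]
print('plate');comp(W,c,(.5,.55),(-.12,-.04),(z-.015,z),z-.008,100)
E
```

```text
23.7 [ 0.5662 -0.0787  0.0732] [ 0.1 -0.1 -2.9] 0.04248631784477758
yaw 91.2 tx,ty,tz [-0.28 -0.26  4.61] turn 0.1
blocks
1283 [193. 196.] c [ 0.5416 -0.1246] wh [0.0365 0.0347] a 1.1 z 0.0340
1277 [349. 197.] c [ 0.5413 -0.0404] wh [0.0393 0.0341] a 0.5 z 0.0341
plate
1770 [276. 169.] c [ 0.5099 -0.0799] wh [0.0053 0.0839] a 1.2 z 0.0667
4951 [276. 227.] c [ 0.5374 -0.0794] wh [0.0264 0.0449] a 0.4 z 0.0659
```

Request:
{"method": "apply_moves", "body": {"motion": [{"tx":-0.28,"ty":-0.25,"tz":0.8,"turn":0.1,"jaw":-0.2},{"tx":-0.28,"ty":-0.25,"tz":1.8,"turn":0.1,"jaw":-0.2},{"tx":-0.28,"ty":-0.25,"tz":2.5,"turn":0.1,"jaw":-0.2},{"tx":-0.28,"ty":-0.25,"tz":2.8,"turn":0.1,"jaw":-0.2},{"tx":-0.28,"ty":-0.25,"tz":2.8,"turn":0.1,"jaw":-0.2}]}}

```text
time_s: 24.17
position: [0.5675, -0.082, 0.0457]
tool_rot: [[-0.999, -0.018, -0.045], [-0.018, 1.0, -0.005], [0.045, -0.004, -0.999]]
ft_force: [-8.2, -1.1, 8.9]
grip_width: 0.0429
```

```bash
python3 - <<'E'
from meas import *
togo(.567,-.0812,.025,91.1)
E
```

```text
24.1667 [ 0.5675 -0.082   0.0457] [-8.2 -1.1  8.9] 0.04294062808834939
yaw 91.1 tx,ty,tz [-0.04  0.09  2.07] turn -0.0
```

Request:
{"method": "apply_moves", "body": {"motion": [{"tx":0.1,"ty":0.05,"tz":-0.1,"turn":0,"jaw":-0.2},{"tx":0.2,"ty":0.05,"tz":-0.1,"turn":0,"jaw":-0.2},{"tx":0.2,"ty":0.05,"tz":-0.1,"turn":0,"jaw":-0.2}]}}

```text
time_s: 24.42
position: [0.5657, -0.0816, 0.0467]
tool_rot: [[-0.999, -0.018, -0.044], [-0.018, 1.0, -0.005], [0.044, -0.004, -0.999]]
ft_force: [-0.6, -0.8, -0.3]
grip_width: 0.0431
```

```bash
python3 - <<'E'
from meas import *
togo(.567,-.0812,.025,91.1)
c=P('wrist'); a,d=get_image('wrist'); W=depthpts(c,d); save('w10',a)
z=telemetry.observe()['position'][2]
for x in np.arange(.510,.576,.004):
    m=(abs(W[...,0]-x)<.002)&(abs(W[...,1]+.081)<.015)&(W[...,2]<.09); print('%.3f'%x, np.round(np.percentile(W[m][:,2],[10,50,90]),4) if m.sum() else '')
E
```

```text
24.4167 [ 0.5657 -0.0816  0.0467] [-0.6 -0.8 -0.3] 0.04309865551716357
yaw 91.0 tx,ty,tz [-0.23  0.05  2.17] turn -0.1
0.510 [0.0624 0.0659 0.0693]
0.514 [0.0529 0.0568 0.0604]
0.518 [0.0462 0.0471 0.048 ]
0.522 [0.0451 0.0459 0.0465]
0.526 
0.530 [0.0059 0.0294 0.0306]
0.534 [0.0058 0.0303 0.0317]
0.538 [0.0312 0.0321 0.0331]
0.542 [0.0324 0.0334 0.0343]
0.546 [0.0336 0.0345 0.0354]
0.550 [0.0347 0.0357 0.0366]
0.554 [0.0359 0.0369 0.0379]
0.558 [0.0371 0.038  0.0389]
0.562 [0.0383 0.0393 0.0402]
0.566 [0.0396 0.0403 0.0415]
0.570 [0.0406 0.0417 0.0426]
0.574 [0.0418 0.0428 0.0438]
```

View pics/w10.png

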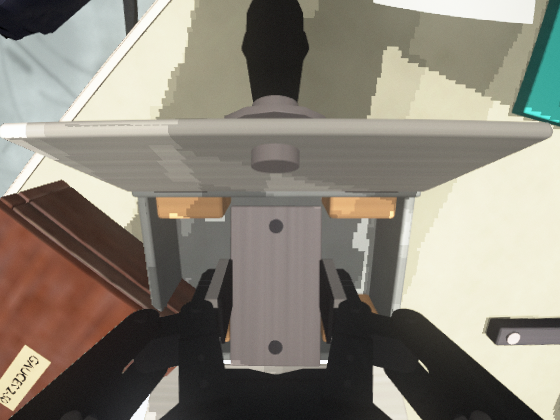

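Picture 10 shows plate B (276,285) pitched about 17°: its far end caught on the far wall. I'll shift it toward me, ease the grip, and let the floor level it as I lower.

Request:
{"method": "apply_moves", "body": {"motion": [{"tx":0.2,"ty":0,"tz":0,"turn":0,"jaw":-0.2},{"tx":0.2,"ty":0,"tz":0.4,"turn":0,"jaw":-0.2},{"tx":0.2,"ty":0,"tz":0.8,"turn":0,"jaw":-0.2},{"tx":0.2,"ty":0,"tz":1.1,"turn":0,"jaw":-0.2},{"tx":0.2,"ty":0,"tz":1.1,"turn":0,"jaw":-0.2}], "squeeze": 30}}

```text
time_s: 24.88
position: [0.5627, -0.0816, 0.0347]
tool_rot: [[-0.999, -0.018, -0.046], [-0.018, 1.0, -0.004], [0.046, -0.003, -0.999]]
ft_force: [0.4, 0.4, -2.9]
grip_width: 0.0424
```

```bash
cat > prof.py <<'E'
from meas import *
togo(.565,-.0812,.0235,91.1)
c=P('wrist'); a,d=get_image('wrist'); W=depthpts(c,d)
for x in np.arange(.518,.576,.004):
    m=(abs(W[...,0]-x)<.002)&(abs(W[...,1]+.081)<.012)&(W[...,2]<.09); print('%.3f'%x, np.round(np.percentile(W[m][:,2],[10,50,90]),4) if m.sum() else '')
E
python3 prof.py
```

```text
24.8833 [ 0.5627 -0.0816  0.0347] [ 0.4  0.4 -2.9] 0.04242113085970949
yaw 91.0 tx,ty,tz [-0.28  0.04  1.11] turn -0.1
0.518 [0.0463 0.047  0.0511]
0.522 
0.526 [0.0189 0.0198 0.0203]
0.530 [0.018  0.019  0.0199]
0.534 [0.0192 0.0202 0.0211]
0.538 [0.0203 0.0212 0.0222]
0.542 [0.0214 0.0223 0.0234]
0.546 [0.0226 0.0235 0.0244]
0.550 [0.0236 0.0246 0.0256]
0.554 [0.0248 0.0258 0.0267]
0.558 [0.0259 0.0269 0.0278]
0.562 [0.0271 0.0281 0.029 ]
0.566 [0.0283 0.0292 0.0302]
0.570 [0.0295 0.0304 0.0314]
0.574 [0.0306 0.0315 0.0323]
```

Request:
{"method": "apply_moves", "body": {"motion": [{"tx":-0.1,"ty":0,"tz":0.3,"turn":0,"jaw":-0.2},{"tx":-0.1,"ty":0,"tz":0.6,"turn":0,"jaw":-0.2},{"tx":-0.1,"ty":0,"tz":0.8,"turn":0,"jaw":-0.2},{"tx":-0.1,"ty":0,"tz":1.0,"turn":0,"jaw":-0.2},{"tx":-0.1,"ty":0,"tz":1.1,"turn":0,"jaw":-0.2}]}}

```text
time_s: 25.35
position: [0.5642, -0.0818, 0.0311]
tool_rot: [[-0.999, -0.019, -0.041], [-0.019, 1.0, -0.007], [0.041, -0.006, -0.999]]
ft_force: [-21.7, 6.7, 73.8]
grip_width: 0.0427
```

```bash
python3 prof.py
```

```text
25.35 [ 0.5642 -0.0818  0.0311] [-21.7   6.7  73.8] 0.04271313806925189
yaw 91.1 tx,ty,tz [-0.12  0.06  0.75] turn -0.0
0.518 [0.0463 0.0471 0.0481]
0.522 [0.0449 0.0454 0.0461]
0.526 
0.530 [0.0153 0.0162 0.017 ]
0.534 [0.0161 0.017  0.018 ]
0.538 [0.0172 0.0182 0.0191]
0.542 [0.0182 0.0192 0.0201]
0.546 [0.0192 0.0202 0.0211]
0.550 [0.0203 0.0213 0.0221]
0.554 [0.0214 0.0223 0.0237]
0.558 [0.0227 0.0871 0.0895]
0.562 [0.0236 0.0244 0.0252]
0.566 [0.0245 0.0254 0.0264]
0.570 [0.0257 0.0266 0.0274]
0.574 [0.0266 0.0275 0.0285]
```

Request:
{"method": "apply_moves", "body": {"motion": [{"tx":0,"ty":0,"tz":-0.1,"turn":0,"jaw":-0.2},{"tx":0,"ty":0,"tz":-0.3,"turn":0,"jaw":-0.2},{"tx":0,"ty":0,"tz":-0.3,"turn":0,"jaw":-0.2}]}}

```text
time_s: 25.65
position: [0.5639, -0.0816, 0.0344]
tool_rot: [[-0.999, -0.019, -0.041], [-0.019, 1.0, -0.007], [0.041, -0.006, -0.999]]
ft_force: [-3.4, 0.5, -0.7]
grip_width: 0.0428
```

Request:
{"method": "apply_moves", "body": {"motion": [{"tx":0,"ty":0,"tz":0,"turn":0,"jaw":0.2},{"tx":0,"ty":0,"tz":0,"turn":0,"jaw":0.2},{"tx":0,"ty":0,"tz":0,"turn":0,"jaw":0.3},{"tx":0,"ty":0,"tz":0,"turn":0,"jaw":0.3}]}}

```text
time_s: 25.98
position: [0.5643, -0.0817, 0.0343]
tool_rot: [[-0.999, -0.019, -0.041], [-0.019, 1.0, -0.007], [0.041, -0.006, -0.999]]
ft_force: [1.0, -0.6, -1.3]
grip_width: 0.0554
```

```bash
python3 prof.py
```

```text
25.9833 [ 0.5643 -0.0817  0.0343] [ 1.  -0.6 -1.3] 0.055428404509740715
yaw 91.1 tx,ty,tz [-0.12  0.06  1.07] turn -0.0
0.518 [0.0463 0.0471 0.0481]
0.522 [0.0457 0.0459 0.0462]
0.526 
0.530 [0.0153 0.0161 0.0169]
0.534 [0.0153 0.0162 0.017 ]
0.538 [0.0155 0.0162 0.0168]
0.542 [0.0154 0.0161 0.0168]
0.546 [0.0154 0.0161 0.0168]
0.550 [0.0154 0.0161 0.0168]
0.554 [0.0153 0.0161 0.0168]
0.558 [0.0154 0.0161 0.0168]
0.562 [0.0152 0.016  0.0169]
0.566 [0.0154 0.0161 0.0168]
0.570 [0.0155 0.0161 0.0168]
0.574 [0.0154 0.0161 0.0168]
```

Request:
{"method": "apply_moves", "body": {"motion": [{"tx":0,"ty":0,"tz":-1.5,"turn":0,"jaw":0.3},{"tx":0,"ty":0,"tz":-5,"turn":0,"jaw":0.3},{"tx":0,"ty":0,"tz":-9,"turn":0,"jaw":0.4},{"tx":0,"ty":0,"tz":-12,"turn":0,"jaw":0.4}]}}

```text
time_s: 26.37
position: [0.5696, -0.081, 0.1568]
tool_rot: [[-0.999, -0.019, -0.039], [-0.019, 1.0, -0.007], [0.039, -0.007, -0.999]]
ft_force: [0.9, 0.1, 0.0]
grip_width: 0.0602
```

Request:
{"method": "apply_moves", "body": {"motion": [{"tx":0,"ty":0,"tz":0,"turn":0,"jaw":0.4}]}}

```text
time_s: 26.45
position: [0.5719, -0.0816, 0.1627]
tool_rot: [[-0.999, -0.019, -0.029], [-0.019, 1.0, -0.011], [0.029, -0.01, -1.0]]
ft_force: [0.8, -0.4, 0.6]
grip_width: 0.0598
```

```bash
python3 - <<'E'
from meas import *
togo(.577,.326,.15,89.2)
c=P('wrist'); a,d=get_image('wrist'); W=depthpts(c,d)
print('plate in case'); comp(W,c,(.515,.625),(-.12,-.045),(.012,.020),.016,100)
print('blocks');comp(W,c,(.5,.62),(-.15,-.02),(.031,.037),.034,25)
E
```

```text
26.45 [ 0.5719 -0.0816  0.1627] [ 0.8 -0.4  0.6] 0.05976679942488218
yaw 91.1 tx,ty,tz [-1.31 40.75  0.82] turn 1.9
plate in case
4219 [277. 197.] c [ 0.5666 -0.0822] wh [0.0816 0.0516] a 1.4 z 0.0160
blocks
1865 [266. 213.] c [ 0.5651 -0.0818] wh [0.0852 0.1178] a 1.4 z 0.0339
664 [330. 165.] c [ 0.5537 -0.0397] wh [0.0638 0.0338] a 1.4 z 0.0341
```

Request:
{"method": "apply_moves", "body": {"motion": [{"tx":0,"ty":3,"tz":0,"turn":0,"jaw":0.4},{"tx":0,"ty":7,"tz":0,"turn":0,"jaw":0.4},{"tx":-0.5,"ty":11,"tz":0,"turn":1,"jaw":0.4},{"tx":-0.5,"ty":15,"tz":0,"turn":1,"jaw":0.4},{"tx":-0.5,"ty":17,"tz":0,"turn":1,"jaw":0.4}]}}

```text
time_s: 26.92
position: [0.5719, 0.0925, 0.1571]
tool_rot: [[-0.999, -0.004, -0.034], [-0.004, 1.0, -0.009], [0.034, -0.009, -0.999]]
ft_force: [0.0, -0.5, -0.5]
grip_width: 0.0598
```

Request:
{"method": "apply_moves", "body": {"motion": [{"tx":0,"ty":4,"tz":0,"turn":0,"jaw":0.4},{"tx":0,"ty":8,"tz":0,"turn":0,"jaw":0.4},{"tx":0,"ty":12,"tz":0,"turn":1,"jaw":0.4},{"tx":0,"ty":16,"tz":0,"turn":1,"jaw":0.4},{"tx":0,"ty":18,"tz":0,"turn":1,"jaw":0.4}]}}

```text
time_s: 27.33
position: [0.57, 0.2766, 0.1537]
tool_rot: [[-0.999, 0.011, -0.036], [0.011, 1.0, -0.009], [0.036, -0.009, -0.999]]
ft_force: [-0.5, 0.4, -0.5]
grip_width: 0.0598
```

```bash
python3 - <<'E'
from meas import *
togo(.577,.326,.06,89.2)
c=P('wrist'); a,d=get_image('wrist'); W=depthpts(c,d)
print('A'); comp(W,c,(.4,.616),(.25,.3485),(.006,.0108),.01)
E
```

```text
27.3333 [0.57   0.2766 0.1537] [-0.5  0.4 -0.5] 0.0598282258289912
yaw 89.4 tx,ty,tz [-0.99  5.03  9.3 ] turn 0.2
A
117 [348.  10.] c [0.409  0.3327] wh [0.034  0.0038] a 62.5 z 0.0081
3438 [331. 211.] c [0.5763 0.3264] wh [0.0444 0.0791] a 89.8 z 0.0099
```

Request:
{"method": "apply_moves", "body": {"motion": [{"tx":-0.5,"ty":3,"tz":2,"turn":0.2,"jaw":0.4},{"tx":-1,"ty":5,"tz":5,"turn":0.2,"jaw":0.4},{"tx":-1,"ty":5,"tz":8,"turn":0.2,"jaw":0.4},{"tx":-1,"ty":5,"tz":9.5,"turn":0.2,"jaw":0.4},{"tx":-1,"ty":5,"tz":9.5,"turn":0.2,"jaw":0.4}]}}

```text
time_s: 27.8
position: [0.5742, 0.3267, 0.0523]
tool_rot: [[-0.999, 0.012, -0.045], [0.012, 1.0, -0.011], [0.045, -0.012, -0.999]]
ft_force: [-1.1, -0.2, 0.0]
grip_width: 0.0598
```

```bash
python3 - <<'E'
from meas import *
togo(.5765,.3262,.0165,89.2)
E
```

```text
27.8 [0.5742 0.3267 0.0523] [-1.1 -0.2  0. ] 0.05975470122598346
yaw 89.3 tx,ty,tz [-0.39 -0.    3.56] turn 0.1
```

Request:
{"method": "apply_moves", "body": {"motion": [{"tx":-0.35,"ty":0,"tz":1.5,"turn":0,"jaw":0.4},{"tx":-0.35,"ty":0,"tz":2.8,"turn":0,"jaw":0.4},{"tx":-0.35,"ty":0,"tz":3.5,"turn":0,"jaw":0.4},{"tx":-0.35,"ty":0,"tz":3.65,"turn":0,"jaw":0.4},{"tx":-0.35,"ty":0,"tz":3.65,"turn":0,"jaw":0.4}]}}

```text
time_s: 28.22
position: [0.5763, 0.326, 0.016]
tool_rot: [[-0.999, 0.012, -0.045], [0.013, 1.0, -0.011], [0.045, -0.012, -0.999]]
ft_force: [0.1, -0.3, 0.3]
grip_width: 0.0598
```

Request:
{"method": "apply_moves", "body": {"motion": [{"tx":0,"ty":0,"tz":0.1,"turn":0,"jaw":0.4},{"tx":0,"ty":0,"tz":0.1,"turn":0,"jaw":0.4}]}}

```text
time_s: 28.38
position: [0.5768, 0.3261, 0.0161]
tool_rot: [[-0.999, 0.012, -0.043], [0.013, 1.0, -0.011], [0.043, -0.011, -0.999]]
ft_force: [-0.4, 0.2, -0.3]
grip_width: 0.0597
```

Request:
{"method": "apply_moves", "body": {"motion": [{"tx":0,"ty":0,"tz":0,"turn":0,"jaw":0},{"tx":0,"ty":0,"tz":0,"turn":0,"jaw":-0.2},{"tx":0,"ty":0,"tz":0,"turn":0,"jaw":-0.2},{"tx":0,"ty":0,"tz":0,"turn":0,"jaw":-0.2},{"tx":0,"ty":0,"tz":0,"turn":0,"jaw":-0.2}], "squeeze": 80}}

```text
time_s: 28.8
position: [0.5772, 0.3263, 0.0177]
tool_rot: [[-0.999, 0.012, -0.042], [0.013, 1.0, -0.01], [0.041, -0.01, -0.999]]
ft_force: [-2.4, 0.0, 6.5]
grip_width: 0.0427
```

Request:
{"method": "apply_moves", "body": {"motion": [{"tx":0,"ty":0,"tz":-1,"turn":0,"jaw":-0.2},{"tx":0,"ty":0,"tz":-4,"turn":0,"jaw":-0.2},{"tx":0,"ty":0,"tz":-8,"turn":0,"jaw":-0.2},{"tx":0,"ty":0,"tz":-12,"turn":0,"jaw":-0.2}]}}

```text
time_s: 29.13
position: [0.5817, 0.3273, 0.139]
tool_rot: [[-0.999, 0.012, -0.043], [0.013, 1.0, -0.01], [0.043, -0.011, -0.999]]
ft_force: [0.2, 0.7, -2.2]
grip_width: 0.0424
```

Request:
{"method": "apply_moves", "body": {"motion": [{"tx":0,"ty":0,"tz":0,"turn":0,"jaw":-0.2}]}}

```text
time_s: 29.22
position: [0.5845, 0.3284, 0.1484]
tool_rot: [[-0.999, 0.012, -0.029], [0.012, 1.0, -0.006], [0.029, -0.006, -1.0]]
ft_force: [1.3, -0.1, -1.6]
grip_width: 0.0422
```

Request:
{"method": "apply_moves", "body": {"motion": [{"tx":0,"ty":-3,"tz":0,"turn":0,"jaw":-0.2},{"tx":0.5,"ty":-7,"tz":0,"turn":0,"jaw":-0.2},{"tx":1,"ty":-11,"tz":0,"turn":0,"jaw":-0.2},{"tx":1,"ty":-15,"tz":0,"turn":-1,"jaw":-0.2},{"tx":1,"ty":-17,"tz":0,"turn":-1,"jaw":-0.2}]}}

```text
time_s: 29.63
position: [0.572, 0.1548, 0.1505]
tool_rot: [[-1.0, -0.004, -0.029], [-0.004, 1.0, -0.007], [0.029, -0.007, -1.0]]
ft_force: [0.5, 0.1, -2.4]
grip_width: 0.0422
```

Request:
{"method": "apply_moves", "body": {"motion": [{"tx":0,"ty":-4,"tz":0,"turn":0,"jaw":-0.2},{"tx":0,"ty":-8,"tz":0,"turn":0,"jaw":-0.2},{"tx":0,"ty":-12,"tz":0,"turn":0,"jaw":-0.2},{"tx":0,"ty":-15,"tz":0,"turn":-1,"jaw":-0.2},{"tx":0,"ty":-17,"tz":0,"turn":-1,"jaw":-0.2}]}}

```text
time_s: 30.05
position: [0.5725, -0.0183, 0.1522]
tool_rot: [[-0.999, -0.02, -0.029], [-0.02, 1.0, -0.007], [0.029, -0.007, -1.0]]
ft_force: [0.9, -0.7, -3.6]
grip_width: 0.0424
```

```bash
python3 - <<'E'
from meas import *
togo(.567,-.082,.14,91.2)
E
```

```text
30.05 [ 0.5725 -0.0183  0.1522] [ 0.9 -0.7 -3.6] 0.042373850229703046
yaw 91.1 tx,ty,tz [ 0.64 -6.35  1.29] turn -0.1
```

Request:
{"method": "apply_moves", "body": {"motion": [{"tx":0.3,"ty":-3,"tz":0,"turn":-0.1,"jaw":-0.2},{"tx":0.6,"ty":-6,"tz":1,"turn":-0.1,"jaw":-0.2},{"tx":0.6,"ty":-6.35,"tz":3.5,"turn":-0.1,"jaw":-0.2},{"tx":0.6,"ty":-6.35,"tz":5.5,"turn":-0.1,"jaw":-0.2},{"tx":0.6,"ty":-6.35,"tz":5.8,"turn":-0.1,"jaw":-0.2}]}}

```text
time_s: 30.47
position: [0.5645, -0.0825, 0.0922]
tool_rot: [[-0.999, -0.02, -0.034], [-0.02, 1.0, -0.005], [0.034, -0.005, -0.999]]
ft_force: [-1.2, -0.0, -2.7]
grip_width: 0.0424
```

Request:
{"method": "apply_moves", "body": {"motion": [{"tx":0,"ty":0,"tz":0,"turn":0,"jaw":-0.2},{"tx":0,"ty":0,"tz":0,"turn":0,"jaw":-0.2}]}}

```text
time_s: 30.63
position: [0.5646, -0.0823, 0.0929]
tool_rot: [[-0.999, -0.021, -0.033], [-0.021, 1.0, -0.006], [0.034, -0.005, -0.999]]
ft_force: [-0.4, -0.1, -1.6]
grip_width: 0.0425
```

```bash
cat > prof2.py <<'E'
from meas import *
togo(.565,-.082,.06,91.2)
c=P('wrist'); a,d=get_image('wrist'); W=depthpts(c,d); z=telemetry.observe()['position'][2]
m=(abs(W[...,1]+.082)<.03)&(W[...,2]>z-.035)&(W[...,2]<z+.012)&(W[...,0]>.517)&(W[...,0]<.58)
p=W[m]; q=p[(abs(p[:,1]+.082)<.012)]
k=np.polyfit(q[:,0],q[:,2],1); print('slope %.3f'%k[0],'z at .565 %.4f'%np.polyval(k,.565),'near edge x %.4f'%np.percentile(q[:,0],0.3),'y edges',np.round(np.percentile(p[:,1],[.5,99.5]),4))
b=(W[...,2]>.031)&(W[...,2]<.037)&(W[...,0]>.515)&(W[...,0]<.62)&(W[...,1]>-.15)&(W[...,1]<-.015)
B=W[b]; print('blocks x',np.round(np.percentile(B[:,0],[.5,99.5]),4),'y',np.round([B[:,1].min(),B[B[:,1]<-.085][:,1].max(),B[B[:,1]>-.078][:,1].min(),B[:,1].max()],4))
for x in (.596,.600,.604,.608,.612): 
    m=(abs(W[...,0]-x)<.002)&(W[...,1]>-.055)&(W[...,1]<-.02)&(W[...,2]<.07); print(x,np.round(np.percentile(W[m][:,2],[10,50,90]),3) if m.sum() else '')
E
python3 prof2.py
```

```text
30.6333 [ 0.5646 -0.0823  0.0929] [-0.4 -0.1 -1.6] 0.04250987640110599
yaw 91.2 tx,ty,tz [-0.15  0.05  3.28] turn -0.0
slope 0.028 z at .565 0.0854 near edge x 0.5251 y edges [-0.1098 -0.0531]
blocks x [0.522 0.603] y [-0.1498 -0.1082 -0.0573 -0.0227]
0.596 [0.033 0.036 0.042]
0.6 [0.033 0.039 0.043]
0.604 [0.033 0.037 0.042]
0.608 [0.033 0.046 0.048]
0.612 [0.049 0.052 0.055]
```

Request:
{"method": "apply_moves", "body": {"motion": [{"tx":0,"ty":0,"tz":1.5,"turn":0,"jaw":-0.2},{"tx":-0.05,"ty":0,"tz":3,"turn":0,"jaw":-0.2},{"tx":-0.1,"ty":0,"tz":4,"turn":0,"jaw":-0.2},{"tx":-0.1,"ty":0,"tz":4.7,"turn":0,"jaw":-0.2},{"tx":-0.1,"ty":0,"tz":4.8,"turn":0,"jaw":-0.2}]}}

```text
time_s: 31.1
position: [0.5642, -0.0824, 0.0448]
tool_rot: [[-0.999, -0.021, -0.033], [-0.021, 1.0, -0.006], [0.033, -0.005, -0.999]]
ft_force: [-1.1, -0.0, -1.7]
grip_width: 0.0423
```

```bash
python3 prof2.py | head -4
```

```text
31.1 [ 0.5642 -0.0824  0.0448] [-1.1 -0.  -1.7] 0.04226544793813721
yaw 91.2 tx,ty,tz [-0.03  0.03 -1.52] turn 0.0
slope -0.021 z at .565 0.0370 near edge x 0.5175 y edges [-0.1109 -0.0527]
blocks x [0.5229 0.6073] y [-0.1499 -0.085  -0.078  -0.0232]
```

Request:
{"method": "apply_moves", "body": {"motion": [{"tx":0,"ty":0,"tz":0.3,"turn":0,"jaw":-0.2},{"tx":0,"ty":0,"tz":0.6,"turn":0,"jaw":-0.2},{"tx":0,"ty":0,"tz":0.8,"turn":0,"jaw":-0.2},{"tx":0,"ty":0,"tz":0.9,"turn":0,"jaw":-0.2}]}}

```text
time_s: 31.48
position: [0.5642, -0.0825, 0.0362]
tool_rot: [[-0.999, -0.021, -0.032], [-0.021, 1.0, -0.006], [0.033, -0.005, -0.999]]
ft_force: [0.4, 0.2, -2.9]
grip_width: 0.0424
```

Request:
{"method": "apply_moves", "body": {"motion": [{"tx":0,"ty":0,"tz":0,"turn":0,"jaw":-0.2},{"tx":0,"ty":0,"tz":0,"turn":0,"jaw":0.2},{"tx":0,"ty":0,"tz":0,"turn":0,"jaw":0.3},{"tx":0,"ty":0,"tz":0,"turn":0,"jaw":0.3},{"tx":0,"ty":0,"tz":0,"turn":0,"jaw":0.3}]}}

```text
time_s: 31.9
position: [0.5643, -0.0826, 0.0365]
tool_rot: [[-0.999, -0.021, -0.032], [-0.021, 1.0, -0.006], [0.032, -0.005, -0.999]]
ft_force: [0.0, 0.5, 0.2]
grip_width: 0.0558
```

Request:
{"method": "apply_moves", "body": {"motion": [{"tx":0,"ty":0,"tz":-1.5,"turn":0,"jaw":0.3},{"tx":0,"ty":0,"tz":-5,"turn":0,"jaw":0.3},{"tx":0,"ty":0,"tz":-9,"turn":0,"jaw":0.3},{"tx":0,"ty":0,"tz":-13,"turn":0,"jaw":0.3}]}}

```text
time_s: 32.23
position: [0.5681, -0.0816, 0.1679]
tool_rot: [[-0.999, -0.021, -0.033], [-0.021, 1.0, -0.006], [0.033, -0.005, -0.999]]
ft_force: [0.8, -0.3, 0.7]
grip_width: 0.0557
```

Request:
{"method": "apply_moves", "body": {"motion": [{"tx":0,"ty":0,"tz":0,"turn":0,"jaw":0.3}]}}

```text
time_s: 32.32
position: [0.5708, -0.0824, 0.1756]
tool_rot: [[-1.0, -0.021, -0.02], [-0.021, 1.0, -0.01], [0.02, -0.01, -1.0]]
ft_force: [1.3, -0.4, 1.0]
grip_width: 0.0556
```

```bash
python3 - <<'E'
from meas import *
togo(.66,-.06,.2,91.2); print(np.round(telemetry.observe()['tool_rot'],3))
c=P('wrist'); a,d=get_image('wrist'); W=depthpts(c,d); save('w11',a); np.savez('w11.npz',a=a,d=d,K=c[0],D=c[1],R=c[2],t=c[3])
print('plate in case'); comp(W,c,(.515,.605),(-.12,-.045),(.022,.030),.026,100)
m=(abs(W[...,1]+.082)<.02)&(W[...,2]>.02)&(W[...,2]<.032)&(W[...,0]>.53)&(W[...,0]<.60); p=W[m]
A=np.c_[p[:,:2],np.ones(len(p))]; k=np.linalg.lstsq(A,p[:,2],rcond=None)[0]; print('tilt',k[:2],'z',np.median(p[:,2]),len(p))
# flaps
for nm,xr in (('near',(.44,.525)),('far',(.60,.68))):
    m=(W[...,0]>xr[0])&(W[...,0]<xr[1])&(abs(W[...,1]+.1)<.03 if nm=='near' else abs(W[...,1]+.082)<.05)&(W[...,2]>.055)&(W[...,2]<.13); p=W[m]; 
    if len(p): k=np.polyfit(p[:,2],p[:,0],1); print(nm,'dx/dz',k[0],'x at z=.05',np.polyval(k,.05),'zmax',p[:,2].max(),'x range',p[:,0].min(),p[:,0].max())
E
```

```text
32.3167 [ 0.5708 -0.0824  0.1756] [ 1.3 -0.4  1. ] 0.05561426937974842
yaw 91.2 tx,ty,tz [-8.91  2.02 -2.64] turn 0.0
[[-1.    -0.021 -0.02 ]
 [-0.021  1.    -0.01 ]
 [ 0.02  -0.01  -1.   ]]
plate in case
4013 [277. 193.] c [ 0.5645 -0.0828] wh [0.0785 0.0449] a 1.2 z 0.0260
tilt [0.00013293 0.00047227] z 0.025970515477209008 3136
near dx/dz -0.6257385922425233 x at z=.05 0.5211876551107409 zmax 0.11094199929761679 x range 0.4633081366141127 0.516385068199423
far dx/dz 0.5750787409509431 x at z=.05 0.611926623544806 zmax 0.09462217285233121 x range 0.6132971371904931 0.640947614479684
```

View pics/w11.png

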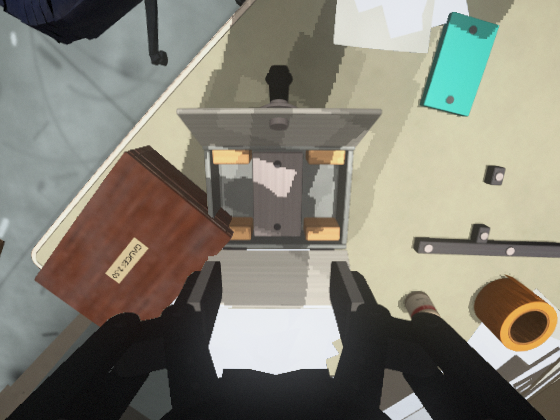

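Picture 11: both plates stacked flat in the pocket at (277,193), with the top face at z = 0.026 m and tilt ≈ 0. The far flap stands open at (275,275). I'll fold it with shut jaws from the far side.

Request:
{"method": "apply_moves", "body": {"motion": [{"tx":-3,"ty":0.2,"tz":-1,"turn":0,"jaw":-1},{"tx":-7,"ty":0.3,"tz":-1,"turn":0,"jaw":-1},{"tx":-10.5,"ty":0.4,"tz":-1,"turn":0,"jaw":-1},{"tx":-11.8,"ty":0.5,"tz":-1,"turn":0,"jaw":-1},{"tx":-11.8,"ty":0.5,"tz":-1,"turn":0,"jaw":-1}]}}

```text
time_s: 32.78
position: [0.6893, -0.0741, 0.1764]
tool_rot: [[-0.999, -0.022, -0.027], [-0.022, 1.0, -0.008], [0.027, -0.007, -1.0]]
ft_force: [0.5, 0.1, -1.4]
grip_width: 0.0003
```

```bash
python3 -c "
from h import *
togo(.688,-.078,.087,91.2);print(np.round(telemetry.observe()['tool_rot'],3))"
```

```text
32.7833 [ 0.6893 -0.0741  0.1764] [ 0.5  0.1 -1.4] 0.0002822532652350641
yaw 91.3 tx,ty,tz [-0.1  -0.32  8.94] turn 0.1
[[-0.999 -0.022 -0.027]
 [-0.022  1.    -0.008]
 [ 0.027 -0.007 -1.   ]]
```

Request:
{"method": "apply_moves", "body": {"motion": [{"tx":-0.1,"ty":-0.3,"tz":2.5,"turn":0,"jaw":-1},{"tx":-0.1,"ty":-0.3,"tz":5.5,"turn":0,"jaw":-1},{"tx":-0.1,"ty":-0.3,"tz":8,"turn":0,"jaw":-1},{"tx":-0.1,"ty":-0.3,"tz":8.9,"turn":0,"jaw":-1},{"tx":-0.1,"ty":-0.3,"tz":8.9,"turn":0,"jaw":-1}]}}

```text
time_s: 33.2
position: [0.6862, -0.0776, 0.0846]
tool_rot: [[-0.999, -0.022, -0.032], [-0.022, 1.0, -0.006], [0.032, -0.006, -0.999]]
ft_force: [0.2, 0.2, -0.6]
grip_width: -0.0001
```

Request:
{"method": "apply_moves", "body": {"motion": [{"tx":1.5,"ty":0,"tz":0,"turn":0,"jaw":-1},{"tx":3,"ty":0,"tz":0,"turn":0,"jaw":-1},{"tx":4,"ty":0,"tz":0,"turn":0,"jaw":-1},{"tx":5,"ty":0,"tz":0,"turn":0,"jaw":-1},{"tx":6,"ty":0,"tz":0,"turn":0,"jaw":-1}]}}

```text
time_s: 33.62
position: [0.627, -0.0792, 0.0893]
tool_rot: [[-0.999, -0.022, -0.027], [-0.022, 1.0, -0.008], [0.027, -0.007, -1.0]]
ft_force: [2.7, -0.0, 1.7]
grip_width: 0.0001
```

```bash
cat > flap.py <<'E'
from meas import *
s=state(); c=P('wrist'); a,d=get_image('wrist'); W=depthpts(c,d); save('flap_%d'%(s['time_s']*100),a)
for y in (-.125,-.04,-.03):
  for x in np.arange(.53,.67,.01):
    m=(abs(W[...,0]-x)<.004)&(abs(W[...,1]-y)<.006)&(W[...,2]<.13)&(W[...,2]>.02); print('%.2f:%s'%(x,np.round(1e3*np.percentile(W[m][:,2],[10,50,90])).astype(int).tolist() if m.sum()>3 else '-'),end=' ')
  print()
E
python3 flap.py
```

```text
33.6167 [ 0.627  -0.0792  0.0893] [ 2.7 -0.   1.7] 0.0001017841878499966
0.53:[33, 34, 35] 0.54:- 0.55:- 0.56:- 0.57:- 0.58:- 0.59:[24, 34, 51] 0.60:[34, 50, 52] 0.61:[42, 74, 96] 0.62:[99, 100, 100] 0.63:- 0.64:- 0.65:- 0.66:- 0.67:- 
0.53:[31, 34, 35] 0.54:- 0.55:- 0.56:- 0.57:- 0.58:- 0.59:[23, 32, 34] 0.60:[33, 34, 35] 0.61:[48, 80, 99] 0.62:[127, 129, 130] 0.63:[126, 127, 129] 0.64:- 0.65:- 0.66:- 0.67:- 
0.53:[31, 34, 40] 0.54:[23, 34, 42] 0.55:[23, 33, 40] 0.56:[22, 31, 40] 0.57:[22, 30, 39] 0.58:[22, 32, 38] 0.59:[23, 33, 34] 0.60:[33, 34, 35] 0.61:[48, 80, 99] 0.62:- 0.63:- 0.64:- 0.65:- 0.66:- 0.67:-
```

Request:
{"method": "apply_moves", "body": {"motion": [{"tx":1,"ty":0,"tz":0.2,"turn":0,"jaw":-1},{"tx":2,"ty":0,"tz":0.3,"turn":0,"jaw":-1},{"tx":3,"ty":0,"tz":0.4,"turn":0,"jaw":-1},{"tx":4,"ty":0,"tz":0.5,"turn":0,"jaw":-1},{"tx":4.4,"ty":0,"tz":0.6,"turn":0,"jaw":-1}]}}

```text
time_s: 34.08
position: [0.5816, -0.0805, 0.0862]
tool_rot: [[-0.999, -0.022, -0.026], [-0.021, 1.0, -0.009], [0.026, -0.008, -1.0]]
ft_force: [2.1, -0.7, 0.4]
grip_width: 0.0001
```

```bash
python3 flap.py
```

```text
34.0833 [ 0.5816 -0.0805  0.0862] [ 2.1 -0.7  0.4] 7.359728900570438e-05
0.53:[33, 34, 35] 0.54:- 0.55:- 0.56:[72, 73, 74] 0.57:[70, 73, 128] 0.58:[64, 66, 68] 0.59:[58, 60, 62] 0.60:[52, 54, 56] 0.61:[47, 48, 50] 0.62:- 0.63:- 0.64:- 0.65:- 0.66:- 0.67:- 
0.53:[33, 34, 35] 0.54:- 0.55:- 0.56:[72, 73, 75] 0.57:[69, 73, 129] 0.58:[63, 65, 67] 0.59:[57, 61, 128] 0.60:[51, 53, 55] 0.61:[46, 47, 49] 0.62:- 0.63:- 0.64:- 0.65:- 0.66:- 0.67:- 
0.53:[33, 34, 40] 0.54:[23, 33, 41] 0.55:[23, 32, 41] 0.56:[25, 72, 74] 0.57:[29, 70, 73] 0.58:[62, 65, 67] 0.59:[57, 59, 61] 0.60:[51, 53, 55] 0.61:[46, 47, 49] 0.62:- 0.63:- 0.64:- 0.65:- 0.66:- 0.67:-
```

Request:
{"method": "apply_moves", "body": {"motion": [{"tx":0.2,"ty":0,"tz":0.5,"turn":0,"jaw":-1},{"tx":0.2,"ty":0,"tz":1.0,"turn":0,"jaw":-1},{"tx":0.2,"ty":0,"tz":1.5,"turn":0,"jaw":-1},{"tx":0.2,"ty":0,"tz":1.9,"turn":0,"jaw":-1},{"tx":0.2,"ty":0,"tz":2.1,"turn":0,"jaw":-1}]}}

```text
time_s: 34.55
position: [0.5783, -0.0806, 0.0639]
tool_rot: [[-0.999, -0.022, -0.029], [-0.021, 1.0, -0.008], [0.029, -0.007, -1.0]]
ft_force: [-1.2, 0.6, 2.7]
grip_width: -0.0003
```

Request:
{"method": "apply_moves", "body": {"motion": [{"tx":0,"ty":0,"tz":0.15,"turn":0,"jaw":-1},{"tx":0,"ty":0,"tz":0.3,"turn":0,"jaw":-1},{"tx":0,"ty":0,"tz":0.3,"turn":0,"jaw":-1}]}}

```text
time_s: 34.8
position: [0.5783, -0.0806, 0.0628]
tool_rot: [[-0.999, -0.022, -0.028], [-0.022, 1.0, -0.009], [0.028, -0.008, -1.0]]
ft_force: [-8.0, 1.3, 21.6]
grip_width: -0.0004
```

```bash
python3 flap.py
```

```text
34.8 [ 0.5783 -0.0806  0.0628] [-8.   1.3 21.6] -0.000424415874753895
0.53:[33, 34, 35] 0.54:- 0.55:- 0.56:[45, 46, 47] 0.57:[46, 121, 128] 0.58:[46, 122, 128] 0.59:[45, 46, 52] 0.60:[46, 51, 52] 0.61:- 0.62:- 0.63:- 0.64:- 0.65:- 0.66:- 0.67:- 
0.53:[33, 34, 35] 0.54:- 0.55:- 0.56:[45, 46, 47] 0.57:[47, 119, 126] 0.58:[46, 119, 123] 0.59:[46, 47, 119] 0.60:[45, 46, 47] 0.61:- 0.62:- 0.63:- 0.64:- 0.65:- 0.66:- 0.67:- 
0.53:[33, 34, 40] 0.54:[23, 33, 41] 0.55:[22, 32, 41] 0.56:[29, 46, 47] 0.57:[46, 123, 129] 0.58:[45, 46, 47] 0.59:[45, 46, 47] 0.60:[45, 46, 47] 0.61:- 0.62:- 0.63:- 0.64:- 0.65:- 0.66:- 0.67:-
```

Request:
{"method": "apply_moves", "body": {"motion": [{"tx":0,"ty":0,"tz":-2,"turn":0,"jaw":-1},{"tx":0,"ty":0,"tz":-6,"turn":0,"jaw":-1},{"tx":0,"ty":1,"tz":-10,"turn":0,"jaw":-1},{"tx":0,"ty":2,"tz":-13,"turn":0,"jaw":-1}]}}

```text
time_s: 35.18
position: [0.5821, -0.0596, 0.1954]
tool_rot: [[-0.999, -0.021, -0.025], [-0.021, 1.0, -0.009], [0.025, -0.009, -1.0]]
ft_force: [0.3, 0.5, -0.2]
grip_width: 0.0
```

Request:
{"method": "apply_moves", "body": {"motion": [{"tx":0,"ty":0,"tz":0,"turn":0,"jaw":-1}]}}

```text
time_s: 35.27
position: [0.5841, -0.0586, 0.2013]
tool_rot: [[-1.0, -0.023, -0.015], [-0.022, 1.0, -0.012], [0.016, -0.011, -1.0]]
ft_force: [0.7, 0.6, 0.5]
grip_width: 0.0
```

Request:
{"method": "apply_moves", "body": {"motion": [{"tx":3,"ty":0.5,"tz":0,"turn":0,"jaw":-1},{"tx":7,"ty":1,"tz":0,"turn":0,"jaw":-1},{"tx":11,"ty":1.5,"tz":0,"turn":0,"jaw":-1},{"tx":14,"ty":2,"tz":0,"turn":0,"jaw":-1},{"tx":14.5,"ty":2,"tz":0,"turn":0,"jaw":-1}]}}

```text
time_s: 35.68
position: [0.4345, -0.0406, 0.2028]
tool_rot: [[-1.0, -0.023, -0.018], [-0.023, 1.0, -0.011], [0.018, -0.01, -1.0]]
ft_force: [1.9, 1.0, 0.6]
grip_width: -0.0
```

```bash
python3 - <<'E'
from h import *
togo(.432,-.040,.09,91.2);print(np.round(telemetry.observe()['tool_rot'],3))
c=P('top');a,d=get_image('top');W=depthpts(c,d)
m=(W[...,0]>.43)&(W[...,0]<.53)&(W[...,1]>-.15)&(W[...,1]<-.015)&(W[...,2]>.05)&(W[...,2]<.14);p=W[m];print(len(p), p.min(0),p.max(0))
E
```

```text
35.6833 [ 0.4345 -0.0406  0.2028] [1.9 1.  0.6] -2.5800043429057246e-05
yaw 91.3 tx,ty,tz [ 0.04  0.18 11.28] turn 0.1
[[-1.    -0.023 -0.018]
 [-0.023  1.    -0.011]
 [ 0.018 -0.01  -1.   ]]
14 [ 0.4965031  -0.02742641  0.05523164] [ 0.5126427  -0.01921817  0.09174725]
```

Request:
{"method": "apply_moves", "body": {"motion": [{"tx":0,"ty":0.1,"tz":3,"turn":0,"jaw":-1},{"tx":0,"ty":0.1,"tz":6.5,"turn":0,"jaw":-1},{"tx":0,"ty":0.1,"tz":9.5,"turn":0,"jaw":-1},{"tx":0,"ty":0.1,"tz":11,"turn":0,"jaw":-1},{"tx":0,"ty":0.1,"tz":11.1,"turn":0,"jaw":-1}]}}

```text
time_s: 36.15
position: [0.4341, -0.0414, 0.0892]
tool_rot: [[-1.0, -0.022, -0.021], [-0.022, 1.0, -0.009], [0.022, -0.009, -1.0]]
ft_force: [-0.5, -0.5, -0.6]
grip_width: 0.0001
```

Request:
{"method": "apply_moves", "body": {"motion": [{"tx":-1.5,"ty":0,"tz":0,"turn":0,"jaw":-1},{"tx":-3,"ty":0,"tz":0,"turn":0,"jaw":-1},{"tx":-4,"ty":0,"tz":0,"turn":0,"jaw":-1},{"tx":-5,"ty":0,"tz":0,"turn":0,"jaw":-1},{"tx":-6,"ty":0,"tz":0,"turn":0,"jaw":-1}]}}

```text
time_s: 36.57
position: [0.4963, -0.0404, 0.0904]
tool_rot: [[-1.0, -0.022, -0.018], [-0.022, 1.0, -0.01], [0.018, -0.01, -1.0]]
ft_force: [-5.1, 1.6, 28.2]
grip_width: -0.0
```

```bash
python3 -c "
from h import *
togo(.565,-.040,.09,91.2)"
```

```text
36.5667 [ 0.4963 -0.0404  0.0904] [-5.1  1.6 28.2] -4.935553821466556e-05
yaw 91.3 tx,ty,tz [-6.87 -0.12 -0.09] turn 0.1
```

Request:
{"method": "apply_moves", "body": {"motion": [{"tx":0.4,"ty":0,"tz":-0.5,"turn":0,"jaw":-1},{"tx":0.4,"ty":0,"tz":-1,"turn":0,"jaw":-1},{"tx":0.4,"ty":0,"tz":-1.5,"turn":0,"jaw":-1},{"tx":0.4,"ty":0,"tz":-1.5,"turn":0,"jaw":-1}]}}

```text
time_s: 36.9
position: [0.4932, -0.0405, 0.1065]
tool_rot: [[-1.0, -0.022, -0.016], [-0.022, 1.0, -0.011], [0.016, -0.011, -1.0]]
ft_force: [-0.0, -0.1, 1.0]
grip_width: 0.0002
```

```bash
cat > nf.py <<'E'
from meas import *
s=state(); c=P('wrist'); a,d=get_image('wrist'); W=depthpts(c,d); save('nf_%d'%(s['time_s']*100),a)
for y in (-.135,-.115,-.04,-.025):
  for x in np.arange(.45,.60,.01):
    m=(abs(W[...,0]-x)<.004)&(abs(W[...,1]-y)<.006)&(W[...,2]<.13)&(W[...,2]>.02); print('%.2f:%s'%(x,np.round(1e3*np.percentile(W[m][:,2],[10,50,90])).astype(int).tolist() if m.sum()>3 else '-'),end=' ')
  print()
E
python3 nf.py
```

```text
36.9 [ 0.4932 -0.0405  0.1065] [-0.  -0.1  1. ] 0.00018094868212328361
0.45:- 0.46:- 0.47:- 0.48:- 0.49:- 0.50:- 0.51:[63, 93, 112] 0.52:[22, 31, 41] 0.53:- 0.54:- 0.55:- 0.56:- 0.57:[45, 46, 46] 0.58:[45, 46, 47] 0.59:- 
0.45:- 0.46:- 0.47:- 0.48:- 0.49:- 0.50:- 0.51:[59, 92, 112] 0.52:[23, 30, 38] 0.53:- 0.54:- 0.55:- 0.56:- 0.57:- 0.58:- 0.59:[46, 46, 47] 
0.45:- 0.46:- 0.47:- 0.48:[98, 115, 127] 0.49:[127, 127, 128] 0.50:[126, 127, 128] 0.51:[21, 24, 27] 0.52:- 0.53:- 0.54:- 0.55:- 0.56:- 0.57:- 0.58:[45, 46, 47] 0.59:[45, 46, 47] 
0.45:- 0.46:- 0.47:- 0.48:[128, 129, 130] 0.49:[104, 115, 121] 0.50:- 0.51:[26, 58, 86] 0.52:- 0.53:- 0.54:- 0.55:- 0.56:- 0.57:- 0.58:- 0.59:-
```

Request:
{"method": "apply_moves", "body": {"motion": [{"tx":-1.2,"ty":0,"tz":0,"turn":0,"jaw":-1},{"tx":-2.4,"ty":0,"tz":0,"turn":0,"jaw":-1},{"tx":-3.6,"ty":0,"tz":0.3,"turn":0,"jaw":-1},{"tx":-4.6,"ty":0,"tz":0.7,"turn":0,"jaw":-1},{"tx":-5.6,"ty":0,"tz":1.1,"turn":0,"jaw":-1}]}}

```text
time_s: 37.37
position: [0.5489, -0.0392, 0.0933]
tool_rot: [[-1.0, -0.022, -0.018], [-0.022, 1.0, -0.01], [0.018, -0.01, -1.0]]
ft_force: [-1.4, -0.6, 1.2]
grip_width: 0.0001
```

```bash
python3 nf.py
```

```text
37.3667 [ 0.5489 -0.0392  0.0933] [-1.4 -0.6  1.2] 0.00013868672183902817
0.45:- 0.46:- 0.47:- 0.48:- 0.49:- 0.50:- 0.51:[50, 51, 52] 0.52:[27, 53, 55] 0.53:[57, 59, 61] 0.54:[63, 65, 67] 0.55:[69, 71, 73] 0.56:[75, 77, 79] 0.57:[81, 82, 83] 0.58:- 0.59:[51, 52, 53] 
0.45:- 0.46:- 0.47:- 0.48:- 0.49:- 0.50:- 0.51:[49, 51, 52] 0.52:[28, 53, 56] 0.53:[58, 60, 62] 0.54:[64, 66, 68] 0.55:[69, 72, 74] 0.56:[75, 77, 80] 0.57:[81, 82, 83] 0.58:- 0.59:- 
0.45:- 0.46:- 0.47:- 0.48:- 0.49:- 0.50:- 0.51:[50, 52, 52] 0.52:[53, 55, 57] 0.53:[59, 61, 63] 0.54:[67, 105, 125] 0.55:[114, 123, 125] 0.56:[113, 125, 129] 0.57:- 0.58:- 0.59:- 
0.45:- 0.46:- 0.47:- 0.48:- 0.49:- 0.50:- 0.51:[23, 37, 51] 0.52:[53, 55, 57] 0.53:[59, 61, 63] 0.54:[66, 107, 128] 0.55:[70, 72, 75] 0.56:[76, 78, 80] 0.57:- 0.58:- 0.59:-
```

Request:
{"method": "apply_moves", "body": {"motion": [{"tx":-0.4,"ty":0,"tz":0.6,"turn":0,"jaw":-1},{"tx":-0.8,"ty":0,"tz":1.2,"turn":0,"jaw":-1},{"tx":-0.8,"ty":0,"tz":1.8,"turn":0,"jaw":-1},{"tx":-0.8,"ty":0,"tz":2.2,"turn":0,"jaw":-1},{"tx":-0.8,"ty":0,"tz":2.4,"turn":0,"jaw":-1}]}}

```text
time_s: 37.83
position: [0.5578, -0.0394, 0.0679]
tool_rot: [[-1.0, -0.022, -0.017], [-0.022, 1.0, -0.01], [0.017, -0.01, -1.0]]
ft_force: [0.7, 0.2, 8.4]
grip_width: 0.0003
```

Request:
{"method": "apply_moves", "body": {"motion": [{"tx":0,"ty":0,"tz":0.15,"turn":0,"jaw":-1},{"tx":0,"ty":0,"tz":0.3,"turn":0,"jaw":-1},{"tx":0,"ty":0,"tz":0.3,"turn":0,"jaw":-1}]}}

```text
time_s: 38.08
position: [0.5579, -0.0395, 0.0676]
tool_rot: [[-1.0, -0.022, -0.015], [-0.022, 1.0, -0.011], [0.015, -0.011, -1.0]]
ft_force: [-6.7, 1.1, 21.9]
grip_width: 0.0002
```

```bash
python3 nf.py
```

```text
38.0833 [ 0.5579 -0.0395  0.0676] [-6.7  1.1 21.9] 0.0001943808215354227
0.45:- 0.46:- 0.47:- 0.48:- 0.49:- 0.50:- 0.51:[49, 51, 52] 0.52:[26, 51, 52] 0.53:[50, 51, 52] 0.54:[50, 51, 52] 0.55:[50, 51, 52] 0.56:[50, 51, 52] 0.57:[50, 51, 52] 0.58:[47, 50, 51] 0.59:[46, 51, 52] 
0.45:- 0.46:- 0.47:- 0.48:- 0.49:- 0.50:- 0.51:[49, 51, 52] 0.52:[27, 51, 52] 0.53:[50, 51, 52] 0.54:[50, 51, 52] 0.55:[50, 51, 52] 0.56:[50, 51, 52] 0.57:[50, 51, 52] 0.58:[46, 51, 51] 0.59:[45, 46, 47] 
0.45:- 0.46:- 0.47:- 0.48:- 0.49:- 0.50:- 0.51:[49, 52, 53] 0.52:[50, 51, 52] 0.53:[50, 51, 52] 0.54:[51, 118, 127] 0.55:[62, 89, 127] 0.56:[88, 97, 100] 0.57:[88, 100, 106] 0.58:- 0.59:- 
0.45:- 0.46:- 0.47:- 0.48:- 0.49:- 0.50:- 0.51:[24, 34, 45] 0.52:[50, 51, 52] 0.53:[50, 51, 52] 0.54:[51, 122, 129] 0.55:[51, 93, 106] 0.56:[50, 51, 52] 0.57:[50, 51, 51] 0.58:- 0.59:-
```

Both flaps now lie flat (46 and 51 mm). Next I'll locate the stud's wing.

Request:
{"method": "apply_moves", "body": {"motion": [{"tx":0,"ty":0,"tz":-2,"turn":0,"jaw":-0.3},{"tx":0,"ty":-1,"tz":-5,"turn":0,"jaw":-0.3},{"tx":1,"ty":-3,"tz":-8,"turn":0,"jaw":-0.3},{"tx":2,"ty":-4,"tz":-9,"turn":0,"jaw":-0.3},{"tx":2,"ty":-4.2,"tz":-9,"turn":0,"jaw":-0.3}]}}

```text
time_s: 38.55
position: [0.5397, -0.0825, 0.1608]
tool_rot: [[-1.0, -0.02, -0.011], [-0.02, 1.0, -0.013], [0.011, -0.013, -1.0]]
ft_force: [1.0, -0.3, 0.3]
grip_width: 0.03
```

```bash
python3 - <<'E'
from meas import *
togo(.571,-.0825,.11,91.2);print(np.round(telemetry.observe()['tool_rot'],3))
c=P('wrist'); a,d=get_image('wrist'); W=depthpts(c,d); save('w12',a)
print('wing'); comp(W,c,(.52,.62),(-.13,-.04),(.070,.080),.075,20)
print('flapN');comp(W,c,(.48,.6),(-.18,0),(.0485,.0535),.051,100)
print('flapF');comp(W,c,(.48,.65),(-.18,0),(.044,.0482),.046,100)
E
```

```text
38.55 [ 0.5397 -0.0825  0.1608] [ 1.  -0.3  0.3] 0.030009988183173453
yaw 91.2 tx,ty,tz [-3.18  0.    5.05] turn -0.0
[[-1.    -0.02  -0.011]
 [-0.02   1.    -0.013]
 [ 0.011 -0.013 -1.   ]]
wing
833 [278. 257.] c [ 0.5652 -0.0819] wh [0.0404 0.0176] a 1.6 z 0.0757
flapN
12943 [264. 224.] c [ 0.5553 -0.1002] wh [0.089  0.1622] a 1.3 z 0.0511
flapF
128 [280. 183.] c [ 0.5151 -0.0828] wh [0.0008 0.0574] a 1.4 z 0.0458
124 [182. 235.] c [ 0.5625 -0.1626] wh [0.0455 0.0033] a 47.7 z 0.0451
147 [222. 261.] c [ 0.5864 -0.1314] wh [0.0078 0.0192] a 1.8 z 0.0460
1289 [275. 274.] c [ 0.5955 -0.0831] wh [0.0289 0.0505] a 1.7 z 0.0460
482 [338. 269.] c [ 0.5952 -0.0318] wh [0.029  0.0255] a 1.3 z 0.0461
```

View pics/w12.png

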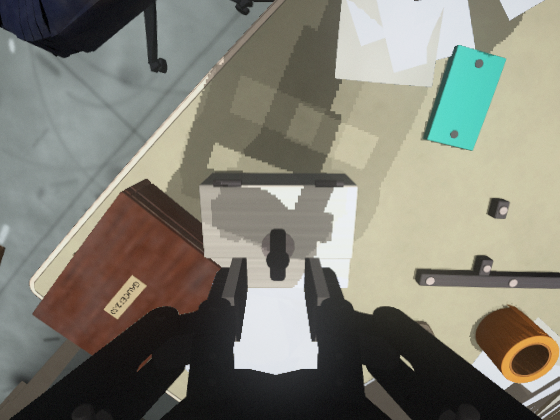

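Picture 12: both flaps shut, wing at (278,257) along x, centre (0.5652, −0.0819). Gripping it across y.

Request:
{"method": "apply_moves", "body": {"motion": [{"tx":-1.2,"ty":0.05,"tz":1.5,"turn":-0.2,"jaw":-0.3},{"tx":-2.5,"ty":0.1,"tz":3,"turn":-0.3,"jaw":-0.3},{"tx":-2.6,"ty":0.1,"tz":5,"turn":-0.3,"jaw":-0.3},{"tx":-2.6,"ty":0.1,"tz":6,"turn":-0.3,"jaw":-0.3},{"tx":-2.6,"ty":0.1,"tz":6,"turn":-0.3,"jaw":-0.3}]}}

```text
time_s: 39.02
position: [0.5633, -0.08, 0.0951]
tool_rot: [[-0.999, -0.026, -0.02], [-0.026, 1.0, -0.009], [0.02, -0.009, -1.0]]
ft_force: [0.2, 0.0, 0.2]
grip_width: 0.0297
```

```bash
python3 - <<'E'
from meas import *
togo(.5658,-.0819,.077,91.4)
c=P('wrist'); a,d=get_image('wrist'); W=depthpts(c,d)
m=(W[...,2]>.071)&(W[...,2]<.079)&(abs(W[...,0]-.565)<.03)&(abs(W[...,1]+.082)<.0105); p=W[m]; print('wing x',np.percentile(p[:,0],[.5,99.5]),'y',np.percentile(p[:,1],[1,99]),len(p))
E
```

```text
39.0167 [ 0.5633 -0.08    0.0951] [0.2 0.  0.2] 0.0297136071017168
yaw 91.5 tx,ty,tz [-0.28 -0.18  1.8 ] turn 0.1
wing x [0.54694457 0.58611442] y [-0.08971155 -0.07397504] 1626
```

Request:
{"method": "apply_moves", "body": {"motion": [{"tx":-0.36,"ty":-0.2,"tz":0.6,"turn":0.1,"jaw":-0.3},{"tx":-0.36,"ty":-0.2,"tz":1.2,"turn":0.1,"jaw":-0.3},{"tx":-0.36,"ty":-0.2,"tz":1.7,"turn":0.1,"jaw":-0.3},{"tx":-0.36,"ty":-0.2,"tz":1.8,"turn":0.1,"jaw":-0.3},{"tx":-0.36,"ty":-0.2,"tz":1.8,"turn":0.1,"jaw":-0.3}]}}

```text
time_s: 39.48
position: [0.5671, -0.0824, 0.0787]
tool_rot: [[-1.0, -0.024, -0.018], [-0.024, 1.0, -0.01], [0.018, -0.01, -1.0]]
ft_force: [0.5, 0.2, 0.8]
grip_width: 0.0297
```

Request:
{"method": "apply_moves", "body": {"motion": [{"tx":0,"ty":0,"tz":0,"turn":0,"jaw":-0.6},{"tx":0,"ty":0,"tz":0,"turn":0,"jaw":-1},{"tx":0,"ty":0,"tz":0,"turn":0,"jaw":-1},{"tx":0,"ty":0,"tz":0,"turn":0,"jaw":-1},{"tx":0,"ty":0,"tz":0,"turn":0,"jaw":-1}], "squeeze": 80}}

```text
time_s: 39.9
position: [0.5672, -0.0817, 0.0789]
tool_rot: [[-1.0, -0.024, -0.017], [-0.024, 1.0, -0.009], [0.018, -0.008, -1.0]]
ft_force: [0.6, 4.7, 0.8]
grip_width: 0.0094
```

```bash
python3 - <<'E'
from meas import *
togo(.5668,-.0818,.070,91.4)
E
```

```text
39.9 [ 0.5672 -0.0817  0.0789] [0.6 4.7 0.8] 0.00944569686600092
yaw 91.4 tx,ty,tz [ 0.02 -0.    0.89] turn -0.0
```

Request:
{"method": "apply_moves", "body": {"motion": [{"tx":0,"ty":0,"tz":0.3,"turn":0,"jaw":-1},{"tx":0,"ty":0,"tz":0.6,"turn":0,"jaw":-1},{"tx":0,"ty":0,"tz":0.8,"turn":0,"jaw":-1},{"tx":0,"ty":0,"tz":0.85,"turn":0,"jaw":-1}]}}

```text
time_s: 40.23
position: [0.5674, -0.0817, 0.0724]
tool_rot: [[-1.0, -0.024, -0.015], [-0.024, 1.0, -0.009], [0.016, -0.009, -1.0]]
ft_force: [-5.9, 4.8, 23.4]
grip_width: 0.0096
```

Request:
{"method": "apply_moves", "body": {"motion": [{"tx":0,"ty":0,"tz":0.1,"turn":0,"jaw":-1},{"tx":0,"ty":0,"tz":0.1,"turn":0,"jaw":-1},{"tx":0,"ty":0,"tz":0.1,"turn":0,"jaw":-1}]}}

```text
time_s: 40.48
position: [0.5673, -0.0817, 0.0728]
tool_rot: [[-1.0, -0.024, -0.015], [-0.024, 1.0, -0.01], [0.015, -0.009, -1.0]]
ft_force: [-5.3, 3.4, 15.2]
grip_width: 0.0098
```

Request:
{"method": "apply_moves", "body": {"motion": [{"tx":0,"ty":0,"tz":0.1,"turn":6,"jaw":-1},{"tx":0,"ty":0,"tz":0.1,"turn":12,"jaw":-1},{"tx":0,"ty":0,"tz":0.1,"turn":18,"jaw":-1},{"tx":0,"ty":0,"tz":0.1,"turn":24,"jaw":-1},{"tx":0,"ty":0,"tz":0.1,"turn":30,"jaw":-1}]}}

```text
time_s: 40.9
position: [0.5672, -0.0814, 0.0729]
tool_rot: [[-0.875, 0.483, -0.014], [0.483, 0.875, -0.01], [0.008, -0.015, -1.0]]
ft_force: [-3.5, 4.4, 13.7]
grip_width: 0.0094
```

```bash
python3 - <<'E'
from meas import *
togo(.5668,-.0818,.0725,2)
E
```

```text
40.9 [ 0.5672 -0.0814  0.0729] [-3.5  4.4 13.7] 0.009431133188286048
yaw 61.1 tx,ty,tz [ 0.02 -0.06  0.04] turn 59.1
```

Request:
{"method": "apply_moves", "body": {"motion": [{"tx":0,"ty":0,"tz":0.1,"turn":6,"jaw":-1},{"tx":0,"ty":0,"tz":0.1,"turn":12,"jaw":-1},{"tx":0,"ty":0,"tz":0.1,"turn":18,"jaw":-1},{"tx":0,"ty":0,"tz":0.1,"turn":24,"jaw":-1},{"tx":0,"ty":0,"tz":0.1,"turn":30,"jaw":-1}]}}

```text
time_s: 41.32
position: [0.5673, -0.0811, 0.0729]
tool_rot: [[-0.512, 0.859, -0.013], [0.859, 0.512, -0.009], [-0.001, -0.016, -1.0]]
ft_force: [-2.9, 3.9, 11.5]
grip_width: 0.0098
```

Request:
{"method": "apply_moves", "body": {"motion": [{"tx":0,"ty":0,"tz":0.1,"turn":6,"jaw":-1},{"tx":0,"ty":0,"tz":0.1,"turn":12,"jaw":-1},{"tx":0,"ty":0,"tz":0.1,"turn":18,"jaw":-1},{"tx":0,"ty":0,"tz":0.1,"turn":24,"jaw":-1},{"tx":0,"ty":0,"tz":0.1,"turn":28,"jaw":-1}]}}

```text
time_s: 41.73
position: [0.5675, -0.0809, 0.073]
tool_rot: [[-0.044, 0.999, -0.012], [0.999, 0.044, -0.009], [-0.009, -0.012, -1.0]]
ft_force: [-1.2, 4.1, 11.1]
grip_width: 0.0095
```

Request:
{"method": "apply_moves", "body": {"motion": [{"tx":0,"ty":0,"tz":0.1,"turn":0.5,"jaw":-1},{"tx":0,"ty":0,"tz":0.1,"turn":1,"jaw":-1},{"tx":0,"ty":0,"tz":0.1,"turn":1,"jaw":-1}]}}

```text
time_s: 41.98
position: [0.5675, -0.0809, 0.0729]
tool_rot: [[-0.026, 1.0, -0.011], [1.0, 0.026, -0.009], [-0.009, -0.012, -1.0]]
ft_force: [-3.2, 2.8, 12.0]
grip_width: 0.0095
```

```bash
python3 - <<'E'
from meas import *
s=state(); togo(.5668,-.0818,.0725,2); print(s['wrist_torque'])
E
```

```text
41.9833 [ 0.5675 -0.0809  0.0729] [-3.2  2.8 12. ] 0.009546195835139798
41.9833 [ 0.5675 -0.0809  0.0729] [-3.2  2.8 12. ] 0.009546195835139798
yaw 1.5 tx,ty,tz [-0.09 -0.07  0.04] turn -0.5
[ 0.87434494  0.70460447 -0.07736242]
```

Request:
{"method": "apply_moves", "body": {"motion": [{"tx":0,"ty":0,"tz":0,"turn":0,"jaw":-0.3},{"tx":0,"ty":0,"tz":0,"turn":0,"jaw":-0.3},{"tx":0,"ty":0,"tz":0,"turn":0,"jaw":-0.3},{"tx":0,"ty":0,"tz":0,"turn":0,"jaw":-0.3}]}}

```text
time_s: 42.32
position: [0.5674, -0.0811, 0.0726]
tool_rot: [[-0.026, 1.0, -0.012], [1.0, 0.026, -0.009], [-0.009, -0.012, -1.0]]
ft_force: [-0.2, 0.1, -0.4]
grip_width: 0.0302
```

Request:
{"method": "apply_moves", "body": {"motion": [{"tx":0,"ty":0,"tz":-1,"turn":0,"jaw":-0.3},{"tx":0,"ty":0,"tz":-3,"turn":0,"jaw":-0.3},{"tx":0,"ty":0,"tz":-6,"turn":0,"jaw":-0.3},{"tx":0,"ty":0,"tz":-9,"turn":0,"jaw":-0.3},{"tx":0,"ty":0,"tz":-10,"turn":0,"jaw":-0.3}]}}

```text
time_s: 42.73
position: [0.5699, -0.0806, 0.1775]
tool_rot: [[-0.026, 1.0, -0.005], [1.0, 0.026, -0.012], [-0.012, -0.005, -1.0]]
ft_force: [0.5, -1.0, 0.6]
grip_width: 0.0299
```

```bash
python3 - <<'E'
from meas import *
state()
c=P('wrist'); a,d=get_image('wrist'); W=depthpts(c,d); save('w13',a)
print('wing'); comp(W,c,(.53,.61),(-.12,-.04),(.062,.085),.07,20)
for nm,xr,yr in (('near',(.522,.57),(-.135,-.11)),('near2',(.522,.57),(-.055,-.03)),('far',(.585,.605),(-.11,-.03))):
    m=(W[...,0]>xr[0])&(W[...,0]<xr[1])&(W[...,1]>yr[0])&(W[...,1]<yr[1])&(W[...,2]<.08); p=W[m]; print(nm,len(p),p[:,2].mean() if len(p) else '',np.polyfit(p[:,0],p[:,2],1)[0] if len(p) else '')
E
```

```text
42.7333 [ 0.5699 -0.0806  0.1775] [ 0.5 -1.   0.6] 0.029897123716137865
wing
845 [273. 212.] c [ 0.5675 -0.0811] wh [0.0176 0.0423] a 1.6 z 0.0760
near 1263 0.051270825165123435 0.006946213122778874
near2 1791 0.05141454183740908 0.004093715921814912
far 2078 0.04602284093082165 -0.0035845765122992706
```

View pics/w13.png

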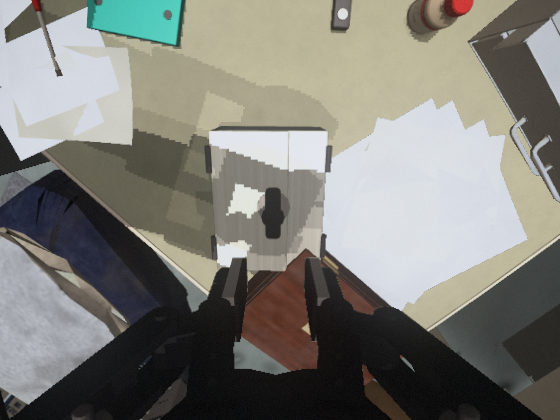

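Picture 13: the wing at (273,212) now lies across the case along y, both flaps are level and the gripper is clear. Handing in.

```bash
python3 -c "
from rig import close_job
print(close_job())"
```

```text
the job is handed in; nothing more can be done
None
```

The job is done and handed in at about 43 s. No verdict is reported; what follows is from my own measurements.

**What I did:** Two plates were present. I squared both against the stops in the left and middle corners, then stacked them in the case pocket. I folded the far flap down, then the near flap over it. I pushed the stud in about 6 mm, held it there and turned it 90° clockwise.

**Last checks:**
- **Plates:** the top plate was flat, with its upper face at 26 mm and its centre about 1 mm from the pocket's. The lower plate, measured before it was covered, was about 2 mm off. I did not measure either again after the flaps were shut.
- **Flaps:** both are level, with top faces at 46 and 51 mm.
- **Stud:** the wing lies along the case's y, in line with it to within about half a degree.
- **Robot:** the gripper is clear of everything. I saw no contact with the bystanders or look-alikes, but did not measure their positions again.

**What went wrong on the way:**
- The first grasp of the middle plate slipped off its top and moved it about 8 mm. I squared it again, with the other plate still seated, before lifting.
- That same plate caught the far wall of the case and tipped in the grip. Pressing it down to level it briefly read 74 N at the wrist (limit 120 N), so I let go and it fell flat.
- Folding the near flap once read 28 N upward on the tool; I raised it and went on.

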